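# Load the dust-off bench with a returned lamp set

### The job

Get this returned lamp set ready for dusting off: first shut the air valve fully, then, with it shut, take every globe lamp out of the tote and stand it upright, cap up, in a ring of the rack (one to a ring; gently, they are glass), and stand the gear carton on end on the small steel tray with its heavy end down (lift it to tell which end that is). When everything stands, open the air valve to 45 degrees, half-way, and leave the other things on the bench where they are.

Things in the scene. Friction and masses are not known exactly. Their poses are not given: they have to be found in the camera images.
- lamp0_mid (a point): Globe lamp, 118 mm long, about 50 g: white ball 70 mm across, tapering neck, round metal cap 27 mm across, 30 mm long. Point: half-way along its axis; z runs along the lamp to the cap. Ball centre 24 mm towards -z, middle of cap 42 mm towards +z. Starts leaning about 40 deg in a tote pocket, neck on the pocket wall. None if absent.
- lamp1_mid (a point): Globe lamp, 118 mm long, about 50 g: white ball 70 mm across, tapering neck, round metal cap 27 mm across, 30 mm long. Point: half-way along its axis; z runs along the lamp to the cap. Ball centre 24 mm towards -z, middle of cap 42 mm towards +z. Starts leaning about 40 deg in a tote pocket, neck on the pocket wall. None if absent.
- lamp2_mid (a point): Globe lamp, 118 mm long, about 50 g: white ball 70 mm across, tapering neck, round metal cap 27 mm across, 30 mm long. Point: half-way along its axis; z runs along the lamp to the cap. Ball centre 24 mm towards -z, middle of cap 42 mm towards +z. Starts leaning about 40 deg in a tote pocket, neck on the pocket wall. None if absent.
- lamp3_mid (a point): Globe lamp, 118 mm long, about 50 g: white ball 70 mm across, tapering neck, round metal cap 27 mm across, 30 mm long. Point: half-way along its axis; z runs along the lamp to the cap. Ball centre 24 mm towards -z, middle of cap 42 mm towards +z. Starts leaning about 40 deg in a tote pocket, neck on the pocket wall. None if absent.
- ring0 (a point): ring of the rack: centre of the top edge of a grey collar 64 mm across outside, 54 mm inside, 22 mm high, on a board 8 mm thick (top edge 30 mm above the bench). Four in a row, 85 mm apart. A lamp's ball sits on the inner edge, its centre 22 mm above the top edge. z is up.
- ring1 (a point): ring of the rack: centre of the top edge of a grey collar 64 mm across outside, 54 mm inside, 22 mm high, on a board 8 mm thick (top edge 30 mm above the bench). Four in a row, 85 mm apart. A lamp's ball sits on the inner edge, its centre 22 mm above the top edge. z is up.
- ring2 (a point): ring of the rack: centre of the top edge of a grey collar 64 mm across outside, 54 mm inside, 22 mm high, on a board 8 mm thick (top edge 30 mm above the bench). Four in a row, 85 mm apart. A lamp's ball sits on the inner edge, its centre 22 mm above the top edge. z is up.
- ring3 (a point): ring of the rack: centre of the top edge of a grey collar 64 mm across outside, 54 mm inside, 22 mm high, on a board 8 mm thick (top edge 30 mm above the bench). Four in a row, 85 mm apart. A lamp's ball sits on the inner edge, its centre 22 mm above the top edge. z is up.
- carton_a_mid (a point): Gear carton 140 x 44 x 44 mm, 0.33 to 0.53 kg, lying flat at first. Point: its centre; x along its length. One end is heavy (mass centre 28 mm off the middle; heavy end down it rights itself from leans below 20 deg); ends look alike, axes do not tell which: lift it by its middle to see or feel it tip. Either carton_a or carton_b is there, the other None.
- carton_b_mid (a point): Gear carton 140 x 44 x 44 mm, 0.33 to 0.53 kg, lying flat at first. Point: its centre; x along its length. One end is heavy (mass centre 28 mm off the middle; heavy end down it rights itself from leans below 20 deg); ends look alike, axes do not tell which: lift it by its middle to see or feel it tip. Either carton_a or carton_b is there, the other None.
- tray_floor (a point): middle of the floor of a fixed dark steel tray, 130 x 130 mm, floor 6 mm above the bench, inside 122 x 122 mm between lips that rise 6 mm above the floor. z is up, x and y along its sides.
- tote: fixed cardboard tote, 167 x 167 x 60 mm, four pockets 76 mm square inside, 2 by 2, walls 5 mm thick; origin under its centre; x and y along its sides. The lamps lean towards its -x side.
- valve_lever (a joint): opening of the air valve in rad: 0 shut (end stop; lever square to the brass pipe), 1.571 fully open (lever along the pipe); 45 degrees is 0.785. Grows anticlockwise seen from above. Stays where it is left; about 0.15 N m to turn.
- valve_axis (a point): point on the vertical axis of the valve, at the height to grip the lever (97 mm above the bench). x and y are the valve's own: when shut the lever points to -x, fully open to -y (pipe along y).
- lever_grip (a point): middle of the lever's black grip, 78 mm from the valve's axis: a bar 50 mm long, 12 mm wide, 20 mm high, top 107 mm above the bench, free underneath. Its x axis runs along the lever towards the valve's axis.
- tape_roll: bystander: roll of masking tape lying flat, 84 mm across, 24 mm high; origin at its underside
- paint_tin: bystander: tin, 90 mm across, 90 mm high, behind the valve; origin at its underside
- screw_box: bystander: small carton 90 x 60 x 40 mm at the right; origin at its underside
Things that resemble listed ones, but are neither listed nor needed, are in the scene too. There is more than one size of the part that bears tray_floor; the job needs the larger. Leave any purple look-alike of the part that bears lamp1_mid alone.

How it is judged (in metres and radians):
On the way, in this order (a step that is already met when the one before it is completed fails the run):
1. the air valve is shut fully (under 5 degrees) (value of joint valve_lever below 0.087 rad), for 0.2 s.
2. with the valve shut (under 7 degrees), every lamp stands cap up in a ring and the carton stands heavy end down on the tray, let go (angle between each of lamp0_mid, lamp1_mid, lamp2_mid, lamp3_mid's own z axis and vertical below 0.2 rad and height (world z) of lamp0_mid between 0.066 and 0.086 m and (horizontal distance between lamp0_mid and ring0 below 0.012 m or horizontal distance between lamp0_mid and ring1 below 0.012 m or horizontal distance between lamp0_mid and ring2 below 0.012 m or horizontal distance between lamp0_mid and ring3 below 0.012 m) and height (world z) of lamp1_mid between 0.066 and 0.086 m and (horizontal distance between lamp1_mid and ring0 below 0.012 m or horizontal distance between lamp1_mid and ring1 below 0.012 m or horizontal distance between lamp1_mid and ring2 below 0.012 m or horizontal distance between lamp1_mid and ring3 below 0.012 m) and height (world z) of lamp2_mid between 0.066 and 0.086 m and (horizontal distance between lamp2_mid and ring0 below 0.012 m or horizontal distance between lamp2_mid and ring1 below 0.012 m or horizontal distance between lamp2_mid and ring2 below 0.012 m or horizontal distance between lamp2_mid and ring3 below 0.012 m) and height (world z) of lamp3_mid between 0.066 and 0.086 m and (horizontal distance between lamp3_mid and ring0 below 0.012 m or horizontal distance between lamp3_mid and ring1 below 0.012 m or horizontal distance between lamp3_mid and ring2 below 0.012 m or horizontal distance between lamp3_mid and ring3 below 0.012 m) and height (world z) of each of carton_a_c1, carton_b_c1 below 0.045 m and angle between the x axis of each of carton_a_mid, carton_b_mid and the z axis of tray_floor, either way round below 0.1 rad and height (world z) of carton_a_mid between 0.07 and 0.084 m and x of carton_a_mid in the frame of tray_floor between -0.042 and 0.042 m and y of carton_a_mid in the frame of tray_floor between -0.042 and 0.042 m and height (world z) of carton_b_mid between 0.07 and 0.084 m and x of carton_b_mid in the frame of tray_floor between -0.042 and 0.042 m and y of carton_b_mid in the frame of tray_floor between -0.042 and 0.042 m and value of joint valve_lever below 0.122 rad and contact force between the fingers and anything else below 0.5 N), for 0.3 s.
At the end, for the whole second after the job is handed in: Every lamp present stands cap up within 11 degrees of vertical, its ball seated in a ring (12 mm of the ring's centre); the carton stands upright (6 degrees) on the tray's floor within its lips, heavy end down; the valve stands at 45 degrees, give or take 7 (angle between each of lamp0_mid, lamp1_mid, lamp2_mid, lamp3_mid's own z axis and vertical below 0.2 rad and height (world z) of lamp0_mid between 0.066 and 0.086 m and (horizontal distance between lamp0_mid and ring0 below 0.012 m or horizontal distance between lamp0_mid and ring1 below 0.012 m or horizontal distance between lamp0_mid and ring2 below 0.012 m or horizontal distance between lamp0_mid and ring3 below 0.012 m) and height (world z) of lamp1_mid between 0.066 and 0.086 m and (horizontal distance between lamp1_mid and ring0 below 0.012 m or horizontal distance between lamp1_mid and ring1 below 0.012 m or horizontal distance between lamp1_mid and ring2 below 0.012 m or horizontal distance between lamp1_mid and ring3 below 0.012 m) and height (world z) of lamp2_mid between 0.066 and 0.086 m and (horizontal distance between lamp2_mid and ring0 below 0.012 m or horizontal distance between lamp2_mid and ring1 below 0.012 m or horizontal distance between lamp2_mid and ring2 below 0.012 m or horizontal distance between lamp2_mid and ring3 below 0.012 m) and height (world z) of lamp3_mid between 0.066 and 0.086 m and (horizontal distance between lamp3_mid and ring0 below 0.012 m or horizontal distance between lamp3_mid and ring1 below 0.012 m or horizontal distance between lamp3_mid and ring2 below 0.012 m or horizontal distance between lamp3_mid and ring3 below 0.012 m) and height (world z) of each of carton_a_c1, carton_b_c1 below 0.045 m and angle between the x axis of each of carton_a_mid, carton_b_mid and the z axis of tray_floor, either way round below 0.1 rad and height (world z) of carton_a_mid between 0.07 and 0.084 m and x of carton_a_mid in the frame of tray_floor between -0.042 and 0.042 m and y of carton_a_mid in the frame of tray_floor between -0.042 and 0.042 m and height (world z) of carton_b_mid between 0.07 and 0.084 m and x of carton_b_mid in the frame of tray_floor between -0.042 and 0.042 m and y of carton_b_mid in the frame of tray_floor between -0.042 and 0.042 m and value of joint valve_lever between 0.663 and 0.907 rad and velocity of joint valve_lever below 0.05 rad/s); the robot touches nothing.
It fails at once if a bystander is shoved more than 60 mm (distance of any of tape_roll, paint_tin, screw_box from where it was at the start of the episode above 0.06 m).
It fails at once if a glass lamp is squeezed or struck by the fingers with more than 90 N (contact force between any of lamp0, lamp1, lamp2, lamp3 and the fingers above 90 N).
Of lamp0, lamp1, lamp2, lamp3 only 2 to 4 are there at a start; the rules pass over those that are not, and their reading is None.
Of carton_a, carton_b only 1 to 1 are there at a start; the rules pass over those that are not, and their reading is None.
At some moment in a run one of carton_a, carton_b may be knocked a few centimetres aside while the robot is not near it.
It also fails if it takes over 210 s, if anything falls off the work surface, if the arm or the gripper's body presses on something with over 40 N, if the wrist force passes 120 N, or if a joint passes its speed limit or range.

### The arm

A 6-joint arm with a two-finger parallel gripper is mounted at the origin on the work surface. World frame = base frame: x ahead of the robot, y to its left, z up, the work surface at z = 0. Lengths are in mm, angles in rad, forces in N, time in s.
With the tool pointing down it reaches from about 325 to 775 mm from the base axis. Payload 5.5 kg.
Tool frame: the origin (TCP) lies at the very end of the fingers, on their centre line; the grasp point (between the pads) lies 19 mm behind it; z points along the fingers, y is the line along which they close (so a half turn about z gives the same grasp; the last joint's range is limited). The gripper opens to 88 mm and grips with 3 to 60 N. Pads are 20 mm wide; open, the fingers measure 115 mm over their backs; the gripper's body (75 mm by 178 mm) begins 61 mm behind the grasp point.
Start: joints at [1.094, 0.091, 1.231, -0, 1.82, -0.057], TCP at [244.552, 547.914, 186.531] pointing down, gripper open.
Joint ranges: [-2.87, 2.87], [-0.86, 2.18], [0.17, 2.46], [-1.51, 4.65], [0.06, 2.69], [-2.65, 2.65]. Speed limits (rad/s): [2.57, 2.57, 3.01, 3.14, 3.14, 3.14].

### API

Orientations are given as a rotation vector (axis times angle).
In Python, from cell import arm gives the robot as it stands.
- The arm moves only by the tool apply_moves, never from a script. Its argument "plan" is a list of rows, each a list of 2 entries, a list of its own where there are three numbers: the shift along the tool's x, y, z in mm, then the turn about the tool's z in degrees. In form: [[[x, y, z], turn], ...]. A call has 1 to 10 rows; each row is the pose to reach, as a shift and turn from the pose commanded when the call began, along the tool's axes at that moment; what a row does not reach only later rows make up. A row lasts 1/12 s, in which the tool goes at most 41.7 mm and 7.16 degrees, less where a joint would pass 70% of its speed; a pose out of reach is approached as far as the arm can. A call with a gripper value outside its range is refused whole. "jaw" is the closure, from 0 (fully open) to 1 (shut), set as the call begins (left out, the last holds). The fingers move at their own pace and stop on an object; the grip force is fixed at half the most. Time passes only in rows, so rows that repeat a pose let the fingers close. It gives the time, the measured TCP pose, the force, the opening and the grip force at its end, in the units of the state.
- arm.get_obs(): the state, without advancing time (a new reading comes with each control period).
- arm.grab_frame(name): name is "scene" or "top" or "wrist"; returns a dict with "pixels" (420x560x3 uint8, red, green, blue), "vertical_fov" (degrees; the focal length in pixels is half the picture's height over the tangent of half this angle, whatever the lens; pixels are square), "cx", "cy" (the principal point, pixels), "rvec" (rotation vector, rad) and "tvec" (3), from world to camera coordinates, as OpenCV has them; the wrist camera has in their place "mount" (4x4, takes a point from camera to tool coordinates, whose origin is the TCP and whose axes are the flange's). Camera axes: x right, y down, z forward; pixel columns grow to the right and rows downward; lengths in mm; the calibration is good to about 2 mm. A picture is of the moment at which its call begins: read the wrist's pose just before it. There is no depth.
- arm.close_job(): hands the job in; it is judged then, once.
The state is a dict: "time": time; "joint_positions": joint angles; "joint_vel": joint speeds; "joint_efforts": joint torques, N m; "tool_pos": TCP position; "ee_rot": TCP orientation; "contact_force": force on the tool from outside, world axes, zero at the start; "moment": the same for the moment, N m; "width": finger opening in mm; "grasp_force": force on a finger pad.
Only numpy, scipy, OpenCV 4.12 (cv2) and the standard library are available. Lean on these libraries where they do the work, as an engineer would, in place of code of your own. Each camera call takes 0.05 s, during which the arm holds its last target. There are 200 camera calls.

## Working session

There is one attempt and no reset: what is moved stays moved. The work goes in short steps, Python scripts to look and compute and a tool call to move; the robot and the scene stay as the last step left them, time stands still between calls to the robot, and variables do not carry over. Pictures are saved under pics/ and viewed, at most 14 in all, crops included, and the job is handed in when it is done.

Besides the shell and the picture viewer there is one more tool, called after "Emit:" by a JSON object that holds its "op" and its "data", one argument or row to a line. apply_moves: Moves the arm, as the interface text tells. Its arguments: {"type":"object","properties":{"plan":{"type":"array","items":{"type":"array"}},"jaw":{"type":"number"}},"required":["plan"]}

```bash
mkdir -p pics; ls; cat > h.py <<'E'
import numpy as np, cv2
from cell import arm
def grab(name, fn=None):
    o=arm.get_obs(); f=arm.grab_frame(name); f['obs']=o
    if fn: cv2.imwrite('pics/'+fn, f['pixels'][:,:,::-1])
    H=f['pixels'].shape[0]; fl=H/2/np.tan(np.radians(f['vertical_fov'])/2)
    f['K']=np.array([[fl,0,f['cx']],[0,fl,f['cy']],[0,0,1.]])
    if 'rvec' in f:
        R=cv2.Rodrigues(np.array(f['rvec'],float))[0]; f['R']=R.T; f['C']=-R.T@np.array(f['tvec'],float)
    else:
        M=np.array(f['mount']); Rt=cv2.Rodrigues(np.array(o['ee_rot'],float))[0]
        f['R']=Rt@M[:3,:3]; f['C']=Rt@M[:3,3]+np.array(o['tool_pos'])
    return f
def ray(f,u,v): 
    d=f['R']@np.linalg.inv(f['K'])@np.array([u,v,1.]); return f['C'],d/np.linalg.norm(d)
def plane(f,u,v,z):
    C,d=ray(f,u,v); return (C+d*(z-C[2])/d[2])
def proj(f,p):
    q=f['K']@(f['R'].T@(np.array(p,float)-f['C'])); return q[:2]/q[2]
def tri(*fuv):
    A=np.zeros((3,3));b=np.zeros(3)
    for f,u,v in fuv:
        C,d=ray(f,u,v);P=np.eye(3)-np.outer(d,d);A+=P;b+=P@C
    return np.linalg.solve(A,b)
def totool(o,p):  # world point -> shift in tool axes from the TCP
    return cv2.Rodrigues(np.array(o['ee_rot'],float))[0].T@(np.array(p)-o['tool_pos'])
E
python3 - <<'E'
from h import *
for n in('scene','top','wrist'):
    f=grab(n,n+'0.png'); print(n,f['C'].round(1),f['R'].round(2).tolist(),f['K'][0,0])
print(arm.get_obs())
E
```

```text
pics
scene [1358.2  557.5  963.9] [[-0.52, 0.57, -0.64], [0.86, 0.33, -0.39], [-0.01, -0.75, -0.66]] 413.9180134954179
top [ 229.4   20.4 1515.6] [[0.0, -0.98, 0.2], [-1.0, -0.0, 0.0], [-0.0, -0.2, -0.98]] 412.96571813080146
wrist [177.9 578.4 383.8] [[0.41, 0.88, 0.25], [0.91, -0.39, -0.11], [-0.0, 0.27, -0.96]] 357.88044991354815
{'time': 0.15, 'joint_positions': array([ 1.09430570e+00,  9.17067512e-02,  1.23155142e+00,  2.08653315e-05,
        1.81980165e+00, -5.67067020e-02]), 'joint_vel': array([-0.00054582, -0.0020753 , -0.00343165,  0.00016158, -0.00265597,
       -0.00031317]), 'joint_efforts': array([ 1.07260235e-03, -4.47044170e+01, -4.06908524e+01,  6.97957026e-02,
        2.74374807e-02, -1.24198496e-04]), 'tool_pos': array([244.41654962, 547.67550287, 185.68685607]), 'ee_rot': array([-6.54471498e-01, -3.07224926e+00,  2.21455158e-03]), 'contact_force': array([ 0.44548057, -1.41323709,  0.42754094]), 'moment': array([-0.0143886 , -0.02590445, -0.01924435]), 'grasp_force': 0.0, 'width': 87.35834460733865}
```

View pics/top0.png

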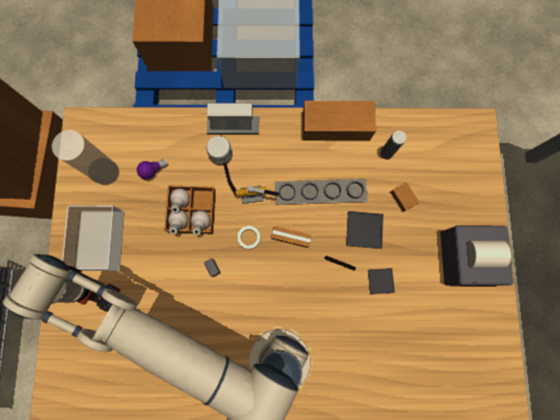

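View pics/scene0.png

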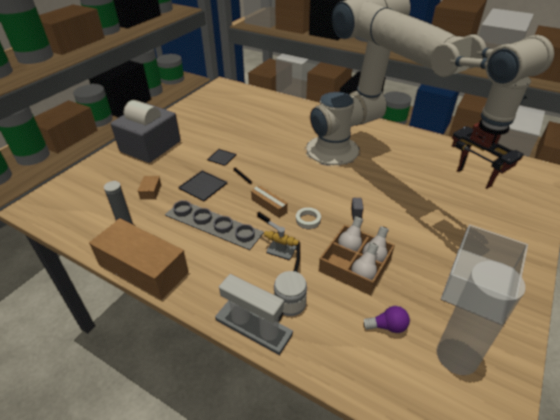

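```bash
python3 - <<'E'
import cv2
a=cv2.imread('pics/top0.png')[150:300,150:400]; cv2.imwrite('pics/topc.png',cv2.resize(a,None,fx=3.2,fy=3.2,interpolation=cv2.INTER_CUBIC))
a=cv2.imread('pics/scene0.png')[170:300,150:410]; cv2.imwrite('pics/scenec.png',cv2.resize(a,None,fx=3,fy=3,interpolation=cv2.INTER_CUBIC))
E
```

```text
(no output)
```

View pics/topc.png

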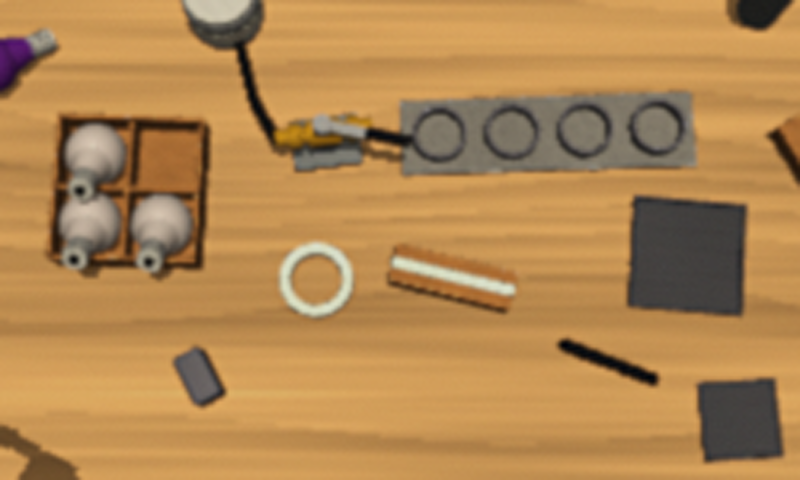

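View pics/scenec.png

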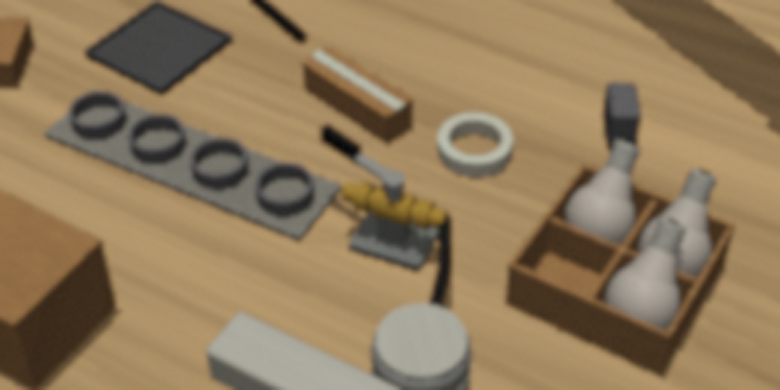

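Top view: tote at crop (130,190) holds three lamps, with its upper-right pocket empty. The lever points almost along the pipe (open), with its grip near crop (390,137). Rings are at (439,133) to (657,127), the carton at (453,278) and the large tray at (687,255). The scene view agrees.

```bash
python3 - <<'E'
from h import *
t=grab('top');s=grab('scene')
T=lambda x,y:(150+x/3.2,150+y/3.2); S=lambda x,y:(150+x/3,170+y/3)
def p(n,v): print(n,np.round(v,1))
for i,(x,y) in enumerate([(439,133),(511,131),(584,130),(657,127)]): p('ring%d'%i,plane(t,*T(x,y),30))
for i,(x,y) in enumerate([(97,115),(157,138),(219,163),(285,188)][::-1]): p('ringS%d'%i,plane(s,*S(x,y),30))
for c in[(637,197),(746,206),(742,315),(628,305)]: p('tray',plane(t,*T(*c),12))
for c in[(400,245),(517,273),(508,311),(389,285)]: p('cart top/bot',plane(t,*T(*c),44))
p('cartS',plane(s,*S(358,78),44)); p('cartT',plane(t,*T(453,275),44))
p('lev grip',tri((t,*T(390,137)),(s,*S(341,140))))
p('lev piv',tri((t,*T(325,122)),(s,*S(395,183))))
p('gripT tip/in',[plane(t,*T(412,140),107),plane(t,*T(368,133),107)])
p('gripS tip/in',[plane(s,*S(324,130),107),plane(s,*S(356,150),107)])
for a,b in[((81,190),(666,228)),((74,260),(699,178)),((150,260),(625,150))]: p('cap',tri((t,*T(*a)),(s,*S(*b))))
for a,b in[((95,153),(643,293)),((90,222),(683,240)),((162,224),(601,207))]: p('ball',tri((t,*T(*a)),(s,*S(*b))))
for c in[(61,116),(208,122),(202,268),(52,262)]: p('tote',plane(t,*T(*c),60))
p('tape',plane(t,*T(316,280),24))
E
```

```text
ring0 [599.8 -29.6  30. ]
ring1 [ 602.4 -113.    30. ]
ring2 [ 603.8 -197.5   30. ]
ring3 [ 607.7 -282.2   30. ]
ringS0 [610.8 -20.3  30. ]
ringS1 [ 615.1 -104.2   30. ]
ringS2 [ 617.4 -188.2   30. ]
ringS3 [ 621.3 -271.9   30. ]
tray [ 528.5 -259.6   12. ]
tray [ 518.2 -385.5   12. ]
tray [ 391.7 -374.7   12. ]
tray [ 402.8 -245.2   12. ]
cart top/bot [466.2  15.3  44. ]
cart top/bot [ 434.8 -116.1   44. ]
cart top/bot [ 392.  -105.4   44. ]
cart top/bot [420.8  27.5  44. ]
cartS [430.3 -39.8  44. ]
cartT [432.3 -44.2  44. ]
lev grip [577.4  28.9  96.1]
lev piv [596.2 102.7  86.7]
gripT tip/in [[572.6   2.6 107. ]
 [580.4  50.9 107. ]]
gripS tip/in [[582.4  14.6 107. ]
 [591.4  58.8 107. ]]
cap [519.6 365.   90.7]
cap [441.2 368.5  93.1]
cap [440.9 287.7  92.8]
ball [570.5 364.6  47.2]
ball [489.1 369.9  48.2]
ball [487.8 285.   49.9]
tote [611.  401.1  60. ]
tote [604.4 233.7  60. ]
tote [437.2 235.3  60. ]
tote [443.4 402.3  60. ]
tape [428.9 110.6  24. ]
```

Emit:
{"op": "apply_moves", "data": {
  "plan": [
    [[-487,-317,0],-24],
    [[-487,-317,0],-24],
    [[-487,-317,0],-24],
    [[-487,-317,0],-24],
    [[-487,-317,0],-24],
    [[-487,-317,0],-24],
    [[-487,-317,0],-24],
    [[-487,-317,0],-24],
    [[-487,-317,0],-24],
    [[-487,-317,0],-24]
  ],
  "jaw": 1
}}

```text
time: 1.08
tool_pos: [468.6, 200.7, 186.7]
ee_rot: [0.001, 3.141, 0.0]
contact_force: [1.0, 0.6, 0.4]
width: 24.6
grasp_force: 0.0
```

```bash
python3 - <<'E'
from h import *
f=grab('wrist','w1.png'); print(f['C'],f['R'].round(2).tolist())
im=f['pixels'][:,:,::-1]; cv2.imwrite('pics/w1b.png',cv2.resize(im,(800,600),interpolation=cv2.INTER_CUBIC))
E
```

```text
[395.44538334 201.12943369 384.95797053] [[0.0, 0.96, 0.27], [1.0, -0.0, 0.0], [0.0, 0.27, -0.96]]
```

View pics/w1b.png

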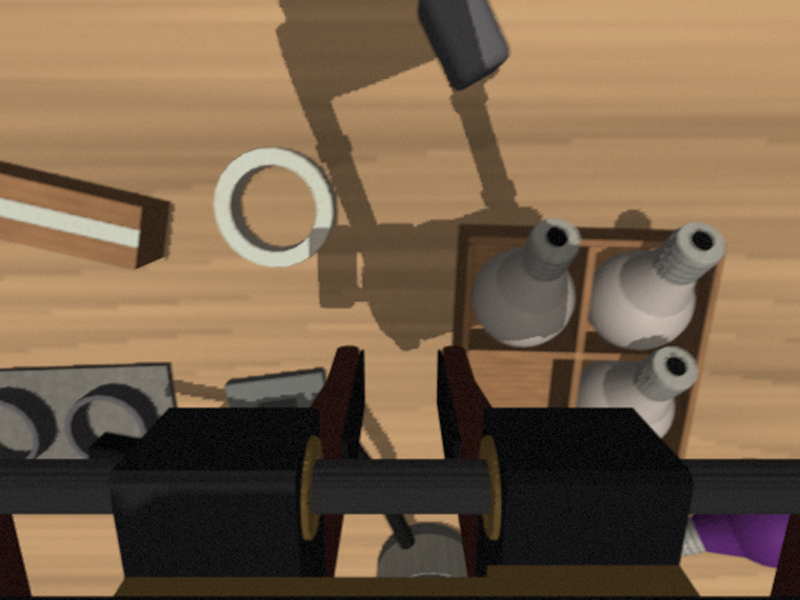

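Wrist view (up = −x, right = +y): the lamp cap ends are at scaled (558,236), (704,240) and (678,367). The lever is hidden behind the gripper, with its grip at the left near (120,445).

Emit:
{"op": "apply_moves", "data": {
  "plan": [
    [[-149,-176,0],0],
    [[-149,-176,0],0],
    [[-149,-176,0],0],
    [[-149,-176,0],0],
    [[-149,-176,0],0],
    [[-149,-176,0],0],
    [[-149,-176,0],0],
    [[-149,-176,100],0],
    [[-149,-176,100],0],
    [[-149,-176,100],0]
  ],
  "jaw": 1
}}

```text
time: 1.97
tool_pos: [613.9, 27.3, 80.2]
ee_rot: [-0.001, -3.134, -0.001]
contact_force: [-1.2, -0.1, -1.4]
width: 0.1
grasp_force: 0.0
```

```bash
python3 - <<'E'
from h import *
o=arm.get_obs(); print(o['tool_pos'],o['contact_force'],o['width'])
f=grab('scene'); a=f['pixels'][160:300,200:400,::-1]; cv2.imwrite('pics/s2.png',cv2.resize(a,None,fx=4,fy=4,interpolation=cv2.INTER_CUBIC))
E
```

```text
[613.87006723  27.34222468  80.22272031] [-1.23535251 -0.07204613 -1.44985366] 0.09565286968434814
```

View pics/s2.png

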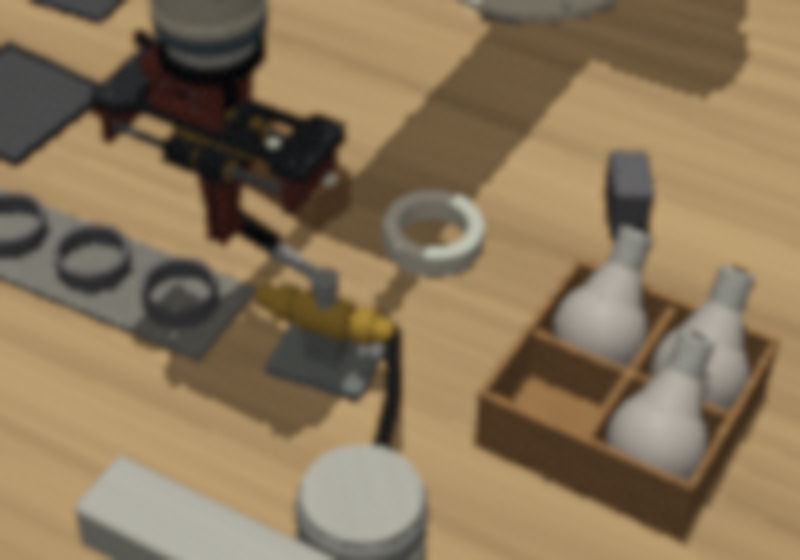

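The closed fingers are on the +x side of the lever grip, in contact range. I'll push it round to the stop.

Emit:
{"op": "apply_moves", "data": {
  "plan": [
    [[18,2,0],0],
    [[38,5,0],0],
    [[57,13,0],0],
    [[73,25,0],0],
    [[80,33,0],0],
    [[85,41,0],0],
    [[88,47,0],0],
    [[90,51,0],0],
    [[91,54,0],0],
    [[91,54,0],0]
  ],
  "jaw": 1
}}

```text
time: 2.85
tool_pos: [526.0, 81.1, 86.5]
ee_rot: [-0.001, -3.141, -0.0]
contact_force: [0.6, -0.2, -0.3]
width: 0.6
grasp_force: 0.0
```

Emit:
{"op": "apply_moves", "data": {
  "plan": [
    [[0,3,0],0],
    [[0,6,0],0],
    [[0,9,0],0],
    [[0,9,0],0],
    [[0,9,0],0]
  ]
}}

```text
time: 3.27
tool_pos: [525.9, 89.6, 86.4]
ee_rot: [-0.001, -3.141, 0.0]
contact_force: [0.6, -0.3, 0.2]
width: 0.5
grasp_force: 0.0
```

```bash
python3 - <<'E'
from h import *
o=arm.get_obs(); print(o['tool_pos'],o['contact_force'],o['width'])
f=grab('scene'); a=f['pixels'][180:280,220:340,::-1]; 
g=grab('top')['pixels'][160:230,220:304,::-1]
z=lambda a:cv2.resize(a,(400,333),interpolation=cv2.INTER_CUBIC)
cv2.imwrite('pics/s3.png',np.hstack([z(a),z(g)]))
E
```

```text
[525.86375282  89.58380309  86.43081679] [ 0.63255242 -0.27288496  0.1812396 ] 0.48585574849208035
```

View pics/s3.png

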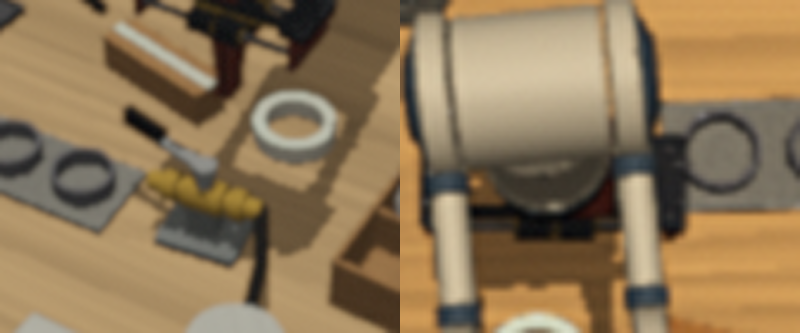

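```bash
python3 - <<'E'
from h import *
s=grab('scene')
for p in[(613.9,27.3,80.2),(578,29,97),(600,105,97),(525.9,89.6,86.4),(525.9,89.6,106),(525.9,89.6,200)]:
    u=proj(s,p); print(p,u.round(1), 's2 crop',((u-[200,160])*4).round(), 's3',((u-[220,180])*3.33).round())
print(plane(s,263.7,216.7,97),plane(s,281.5,231,97))
E
```

```text
(613.9, 27.3, 80.2) [256.3 227.2] s2 crop [225. 269.] s3 [121. 157.]
(578, 29, 97) [262.8 216.5] s2 crop [251. 226.] s3 [143. 121.]
(600, 105, 97) [280.4 229.5] s2 crop [322. 278.] s3 [201. 165.]
(525.9, 89.6, 86.4) [288.2 215.8] s2 crop [353. 223.] s3 [227. 119.]
(525.9, 89.6, 106) [288.2 211.1] s2 crop [353. 205.] s3 [227. 104.]
(525.9, 89.6, 200) [288.4 187.4] s2 crop [354. 110.] s3 [228.  25.]
[577.4661095   31.91453439  97.        ] [603.90980666 111.15542282  97.        ]
```

```bash
python3 - <<'E'
from h import *
f=grab('wrist'); im=f['pixels'][:,:,::-1]
o=f['obs'];R=cv2.Rodrigues(np.array(o['ee_rot']))[0]
for z in(0,-19,-40): print(z,(proj(f,o['tool_pos']+R@np.array([0,0,z]))*800/560).round(), (proj(f,o['tool_pos']+R@np.array([10,13,z]))*800/560).round())
cv2.imwrite('pics/w3.png',cv2.resize(im,(800,600),interpolation=cv2.INTER_CUBIC))
s=grab('scene'); a=s['pixels'][150:250,230:370,::-1]; cv2.imwrite('pics/s4.png',cv2.resize(a,None,fx=5.5,fy=5.5,interpolation=cv2.INTER_CUBIC))
E
```

```text
0 [399. 337.] [431. 314.]
-19 [399. 355.] [434. 330.]
-40 [399. 379.] [438. 351.]
```

View pics/w3.png

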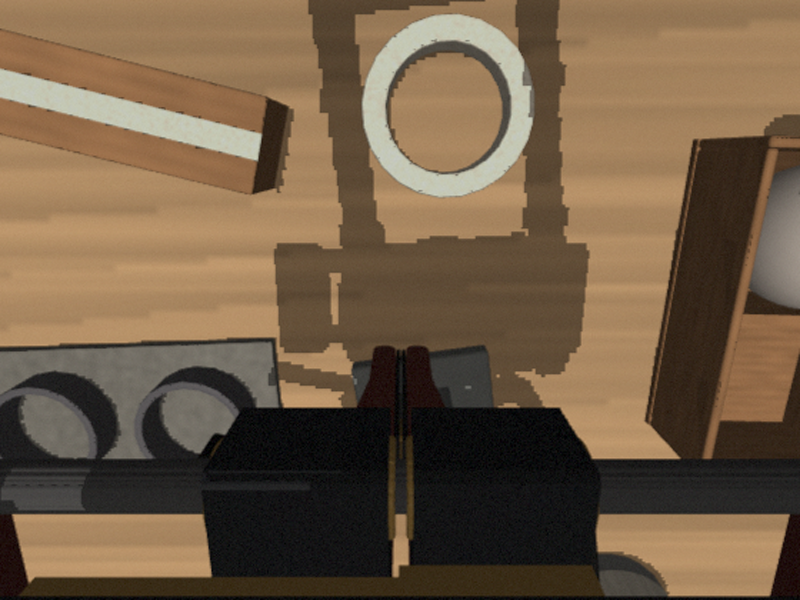

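```bash
python3 - <<'E'
from h import *
s=grab('scene'); R=cv2.Rodrigues(np.array([-6.54471498e-01, -3.07224926e+00,  2.2e-03]))[0]
p=np.array([244.4,547.7,185.7])
for y in(-50,50):
  for z in(0,-30): print(y,z,proj(s,p+R@np.array([0,y,z])).round(1))
a=cv2.imread('pics/scene0.png')[90:215,430:540]; cv2.imwrite('pics/sc0f.png',cv2.resize(a,None,fx=4.7,fy=4.7,interpolation=cv2.INTER_CUBIC))
m=(a[:,:,2].astype(int)-a[:,:,1]>15)&(a[:,:,2]<90)
ys,xs=np.nonzero(m)
for c in range(0,110,4):
  q=ys[(xs>=c)&(xs<c+4)]; 
  if len(q): print(430+c,90+q.max(),end='; ')
E
```

```text
-50 0 [455.3 179.8]
-50 -30 [458.  171.8]
50 0 [484.3 196.9]
50 -30 [487.7 188.9]
446 135; 450 146; 454 170; 458 171; 462 169; 466 154; 470 152; 474 142; 478 149; 482 146; 486 187; 490 186; 494 179; 498 173; 502 172; 506 170; 510 167; 514 165; 518 160; 522 156; 534 158; 538 158;
```

View pics/sc0f.png

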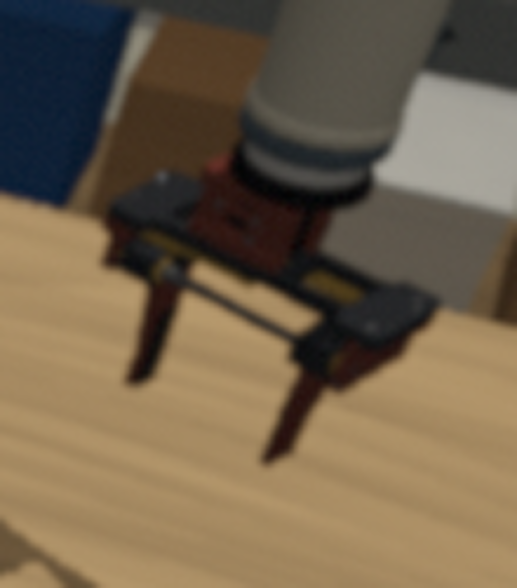

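The fingertips appear about 30 mm higher than the reported TCP, so the fingers passed over the lever. I'll repeat the push 32 mm lower and check for contact.

Emit:
{"op": "apply_moves", "data": {
  "plan": [
    [[-91,-63,-10],0],
    [[-91,-63,-10],0],
    [[-91,-63,-10],0],
    [[-91,-63,-10],0],
    [[-91,-63,30],0],
    [[-91,-63,30],0],
    [[-91,-63,30],0]
  ],
  "jaw": 1
}}

```text
time: 4.15
tool_pos: [614.4, 26.7, 53.9]
ee_rot: [-0.001, -3.135, -0.0]
contact_force: [-0.3, -0.3, -0.2]
width: 0.4
grasp_force: 0.0
```

Emit:
{"op": "apply_moves", "data": {
  "plan": [
    [[10,1,0],0],
    [[20,2,0],0],
    [[30,4,0],0],
    [[38,5,0],0],
    [[48,9,0],0],
    [[57,13,0],0],
    [[65,19,0],0],
    [[73,25,0],0],
    [[80,33,0],0],
    [[80,33,0],0]
  ]
}}

```text
time: 4.98
tool_pos: [535.3, 61.1, 56.8]
ee_rot: [0.001, -3.141, -0.001]
contact_force: [-0.1, 0.1, -0.0]
width: 0.7
grasp_force: 0.0
```

```bash
cat >> h.py <<'E'
def dark(f,roi,th=60):
    x0,y0,x1,y1=roi; m=(f['pixels'][y0:y1,x0:x1].max(2)<th).astype(np.uint8)
    n,l,st,c=cv2.connectedComponentsWithStats(m)
    return [(st[i,4],(c[i]+[x0,y0]).round(1),st[i,:4]+[x0,y0,0,0]) for i in range(1,n) if st[i,4]>10]
E
python3 - <<'E'
from h import *
s=grab('scene')
for d in dark(s,(235,185,330,260),50): print(d)
f0={**s,'pixels':cv2.imread('pics/scene0.png')[:,:,::-1]}
print('before')
for d in dark(f0,(235,185,330,260),50): print(d)
for ph in(189,200,210,234,256): print(ph,proj(s,(600+78*np.cos(np.radians(ph)),105+78*np.sin(np.radians(ph)),100)).round(1))
E
```

```text
(np.int32(13), array([253.5, 186. ]), array([252, 185,   5,   4]))
(np.int32(596), array([286.3, 196.1]), array([266, 185,  43,  33]))
(np.int32(24), array([243.4, 227.5]), array([238, 226,  13,   5]))
(np.int32(29), array([245.6, 238.7]), array([238, 236,  15,   5]))
(np.int32(43), array([297.7, 250.7]), array([296, 244,   4,  16]))
before
(np.int32(44), array([262.8, 217.1]), array([258, 213,  11,   9]))
(np.int32(28), array([243.6, 227.5]), array([238, 226,  13,   5]))
(np.int32(32), array([245.7, 238.7]), array([238, 236,  16,   5]))
(np.int32(32), array([297.5, 251.6]), array([296, 244,   3,  16]))
189 [289.6 212.4]
200 [284.9 211.5]
210 [280.6 211.3]
234 [270.4 212.7]
256 [262.3 216.4]
```

Emit:
{"op": "apply_moves", "data": {
  "plan": [
    [[5,8,0],0],
    [[8,14,0],0],
    [[10,18,0],0],
    [[11,21,0],0],
    [[11,24,0],0],
    [[11,24,0],0]
  ]
}}

```text
time: 5.53
tool_pos: [526.6, 78.0, 56.5]
ee_rot: [0.006, 3.14, -0.017]
contact_force: [3.5, -20.1, -0.5]
width: 0.2
grasp_force: 10.1
```

Emit:
{"op": "apply_moves", "data": {
  "plan": [
    [[0,-15,0],0],
    [[0,-15,-80],0],
    [[0,-15,-80],0],
    [[0,-15,-110],0],
    [[-10,180,-110],0],
    [[-10,180,-110],0],
    [[-10,180,-110],0],
    [[-10,180,-110],0],
    [[-10,180,-110],0],
    [[-10,180,-110],0]
  ],
  "jaw": 0.4
}}

```text
time: 6.37
tool_pos: [534.3, 269.1, 165.1]
ee_rot: [0.008, -3.138, -0.002]
contact_force: [0.5, 0.6, -0.4]
width: 52.7
grasp_force: 0.0
```

```bash
python3 - <<'E'
from h import *
w=grab('wrist','w5.png');t=grab('top','top5.png');s=grab('scene','scene5.png')
o=w['obs'];print(o['tool_pos'],o['width'],o['contact_force'])
for d in dark(s,(235,185,330,260),50): print('lever',d)
w1=dict(w);w1['R']=np.array([[0,.9636,.267],[1,0,0],[0,.267,-.9636]]);w1['C']=np.array([395.4,201.1,385])
T=lambda x,y:(150+x/3.2,150+y/3.2)
for dz in(0,32):
  w1['C'][2]=385+dz
  print('tape',plane(w1,192.5,145,24))
  for a in[(558,236),(704,240),(678,367)]: print(plane(w1,a[0]*.7,a[1]*.7,100).round(1))
# cap holes: dark blobs in wrist now
for d in dark(w,(0,0,560,285),40): print(d)
cv2.imwrite('pics/w5b.png',cv2.resize(w['pixels'][:,:,::-1],(800,600)))
E
```

```text
[534.30186641 269.10297846 165.08966236] 52.66463067770081 [ 0.52190192  0.59224116 -0.44535197]
lever (np.int32(31), array([290.2, 212.8]), array([287, 208,   7,  10]))
lever (np.int32(27), array([243.7, 227.4]), array([238, 226,  13,   5]))
lever (np.int32(32), array([245.7, 238.7]), array([238, 236,  16,   5]))
lever (np.int32(32), array([297.5, 251.6]), array([296, 244,   3,  16]))
tape [430.46909824 113.58370115  24.        ]
[439.1 289.5 100. ]
[441.3 371.6 100. ]
[518.2 368.2 100. ]
tape [433.57771637 105.82602369  24.        ]
[444.  299.4 100. ]
[446.5 390.7 100. ]
[532.  386.9 100. ]
(np.int32(185), array([308.3,  74.4]), array([301,  68,  16,  14]))
(np.int32(187), array([426.1,  78.6]), array([418,  72,  17,  14]))
(np.int32(1831), array([ 49.8, 188.4]), array([ 27, 156,  46,  67]))
(np.int32(176), array([410.4, 186.7]), array([403, 180,  16,  14]))
(np.int32(14), array([154.7, 211.6]), array([152, 208,   5,   9]))
(np.int32(12), array([157.1, 221.1]), array([156, 218,   3,   7]))
(np.int32(702), array([ 15.5, 242.9]), array([  0, 220,  29,  54]))
(np.int32(1840), array([196.7, 265.9]), array([157, 226,  70,  59]))
(np.int32(48), array([128. , 234.8]), array([122, 231,  12,   9]))
(np.int32(16), array([116.9, 235.4]), array([114, 233,   9,   5]))
(np.int32(17), array([109.3, 236.7]), array([105, 234,   9,   6]))
(np.int32(1279), array([350.4, 267. ]), array([334, 243,  46,  42]))
(np.int32(15), array([  1.3, 272. ]), array([  0, 270,   5,   5]))
```

View pics/w5b.png

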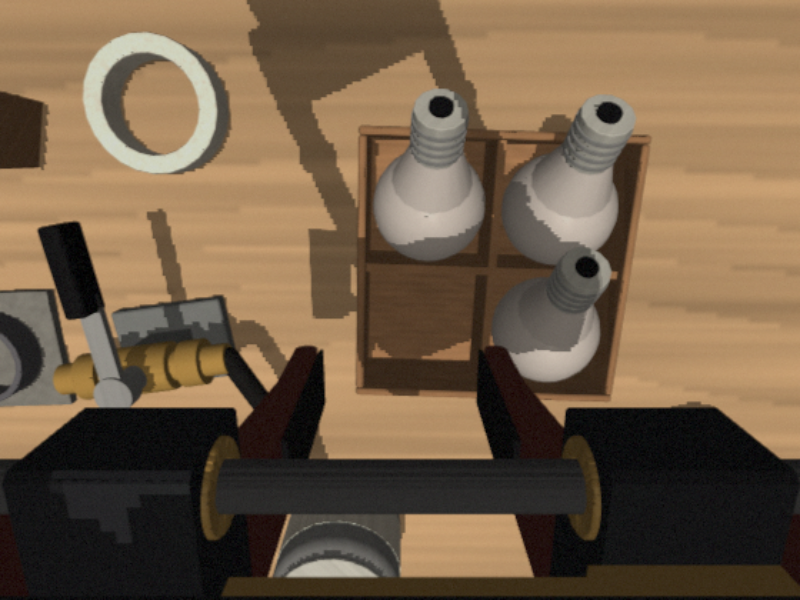

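Wrist view: the lever is now square to the pipe. The cap-end holes are at raw (308,74), (426,79) and (410,187), and all three lamps lean towards −x.

```bash
python3 - <<'E'
from h import *
w=grab('wrist');o=w['obs'];print(o['tool_pos'],o['width'])
px=[d[1] for d in dark(w,(300,40,560,215),40) if 100<d[0]<300]
M=np.array(w['mount']);R=cv2.Rodrigues(np.array([.001,3.141,0]))[0]
w1={**w,'R':R@M[:3,:3],'C':np.array([395.445,201.129,384.958]),'pixels':cv2.imread('pics/w1.png')[:,:,::-1]}
p1=[d[1] for d in dark(w1,(350,140,520,275),40) if 60<d[0]<300]
print(px,p1,M.round(2).tolist())
for a in px:
  best=min(((np.linalg.norm(proj(w1,tri((w,*a),(w1,*b)))-b)),tuple(b)) for b in p1)
  for b in p1:
    X=tri((w,*a),(w1,*b)); e=np.linalg.norm(proj(w1,X)-b)
    if 60<X[2]<130 and e<6: print(a,b,X.round(1),round(e,1))
  print('z100',plane(w,*a,100).round(1))
# balls by bright masks
hsv=cv2.cvtColor(w['pixels'],cv2.COLOR_RGB2HSV)
# tote top corners (z=60)
for c in[(360,128),(650,137),(608,397),(357,392)]: print('tote',plane(w,c[0]*.7,c[1]*.7,60).round(1))
for c in[(430,205),(560,208),(546,322)]: print('ball',plane(w,c[0]*.7,c[1]*.7,38).round(1))
for c in[(65,225),(88,313),(115,392)]: print('lever',plane(w,c[0]*.7,c[1]*.7,107).round(1))
E
```

```text
[535.46444954 263.4869123  165.98133058] 53.12091235124215
[array([316.4,  72.3]), array([434. ,  75.8]), array([417.9, 184.2])] [array([389.3, 165.4]), array([491.2, 168.1]), array([472.8, 256. ])] [[0.0, -0.96, -0.27, 73.03], [1.0, 0.0, 0.0, 0.4], [-0.0, -0.27, 0.96, -198.29], [0.0, 0.0, 0.0, 1.0]]
[316.4  72.3] [389.3 165.4] [439.6 288.4 102.6] 0.8
z100 [439.  289.2 100. ]
[434.   75.8] [491.2 168.1] [441.8 369.2 103.4] 0.7
z100 [441.2 371.  100. ]
[417.9 184.2] [472.8 256. ] [518.3 367.2 100.5] 0.6
z100 [518.1 367.8 100. ]
tote [448.5 241.3  60. ]
tote [453.3 406.   60. ]
tote [615.7 400.   60. ]
tote [612.2 235.9  60. ]
ball [493.7 282.8  38. ]
ball [495.5 365.1  38. ]
ball [571.4 362.1  38. ]
lever [497.2  95.4 107. ]
lever [543.6  99.4 107. ]
lever [589.2 106.8 107. ]
```

Emit:
{"op": "apply_moves", "data": {
  "plan": [
    [[6,103,0],0],
    [[6,103,0],0],
    [[6,103,0],0],
    [[6,103,30],0],
    [[6,103,60],0],
    [[6,103,90],0],
    [[6,103,115],0],
    [[6,103,129],0],
    [[6,103,129],0],
    [[6,103,129],0]
  ],
  "jaw": 0.4
}}

```text
time: 7.4
tool_pos: [530.3, 365.5, 37.8]
ee_rot: [-0.004, -3.141, 0.001]
contact_force: [0.6, 0.2, 0.8]
width: 53.0
grasp_force: 0.0
```

Emit:
{"op": "apply_moves", "data": {
  "plan": [
    [[0,0,0],0],
    [[0,0,0],0],
    [[0,0,0],0],
    [[0,0,0],0],
    [[0,0,0],0],
    [[0,0,0],0]
  ],
  "jaw": 1
}}

```text
time: 7.9
tool_pos: [530.5, 366.8, 38.8]
ee_rot: [0.001, 3.14, 0.001]
contact_force: [-0.2, -1.2, 3.5]
width: 27.1
grasp_force: 27.7
```

Emit:
{"op": "apply_moves", "data": {
  "plan": [
    [[0,0,-20],0],
    [[0,0,-60],0],
    [[0,0,-100],0],
    [[0,0,-140],0],
    [[0,0,-150],0],
    [[-40,-40,-150],0],
    [[-80,-140,-150],0],
    [[-120,-220,-150],0],
    [[-140,-300,-150],0],
    [[-150,-330,-150],0]
  ]
}}

```text
time: 8.73
tool_pos: [624.7, 182.1, 186.6]
ee_rot: [-0.0, -3.141, 0.0]
contact_force: [1.0, 0.9, -0.2]
width: 26.7
grasp_force: 27.6
```

Emit:
{"op": "apply_moves", "data": {
  "plan": [
    [[-5,-40,0],0],
    [[-10,-80,0],0],
    [[-10,-120,0],0],
    [[-10,-150,0],0],
    [[-10,-167,0],0],
    [[-10,-167,0],0],
    [[-10,-167,0],0],
    [[-10,-167,0],0]
  ]
}}

```text
time: 9.4
tool_pos: [634.2, 17.5, 187.2]
ee_rot: [-0.001, -3.141, -0.001]
contact_force: [-0.0, 0.2, -0.7]
width: 27.0
grasp_force: 27.6
```

```bash
python3 - <<'E'
from h import *
w=grab('wrist','w6.png');s=grab('scene','s6.png');print(w['obs']['tool_pos'],w['obs']['width'],w['obs']['contact_force'])
a=cv2.resize(w['pixels'][:,:,::-1],(440,330)); b=cv2.resize(s['pixels'][60:270,100:380,::-1],(440,330))
cv2.imwrite('pics/v6.png',cv2.resize(np.vstack([a,b]),(396,594)))
E
```

```text
[634.17003234  17.52305077 187.19360229] 27.048499054880192 [-0.02340856  0.15768181 -0.66876142]
```

View pics/v6.png

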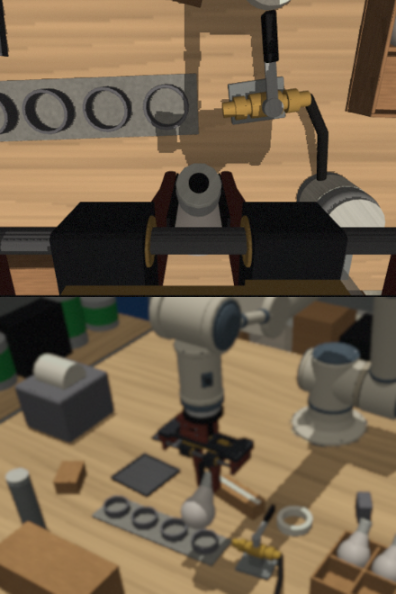

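The lamp is still held at its 40° lean, with the ball towards +x. The rings in the wrist panel are at about (166,105), (108,108) and (48,110). I'll refine their positions.

```bash
python3 - <<'E'
from h import *
w=grab('wrist'); g=cv2.cvtColor(w['pixels'],cv2.COLOR_RGB2GRAY)
print(w['C'].round(1))
roi=cv2.GaussianBlur(g[100:215,0:290],(3,3),0)
c=cv2.HoughCircles(roi,cv2.HOUGH_GRADIENT_ALT,1,8,param1=150,param2=.6,minRadius=18,maxRadius=36)
if c is not None:
  for x,y,r in c.reshape(-1,c.shape[-1])[:,:3]:
    y+=100; print(x,y,r,plane(w,x,y,30).round(1),'R',round(np.linalg.norm(plane(w,x+r,y,30)-plane(w,x,y,30)),1))
t=grab('top'); T=t['pixels']; g=cv2.cvtColor(T,cv2.COLOR_RGB2GRAY)
m=((T.max(2).astype(int)-T.min(2)<25)&(g>70)&(g<150)).astype(np.uint8)
m[:, :265]=0;m[:,375:]=0;m[:170]=0;m[215:]=0
m=cv2.morphologyEx(m,cv2.MORPH_CLOSE,np.ones((5,5)))
cs,_=cv2.findContours(m,0,2);q=max(cs,key=cv2.contourArea);r=cv2.minAreaRect(q);print(r)
bp=cv2.boxPoints(r)
for b in bp: print('rack',plane(t,*b,8).round(1))
E
```

```text
[561.2  18.4 385.7]
233.0 149.0 28.876038 [600.9 -27.7  30. ] R 28.5
64.0 159.0 29.374027 [ 610.9 -195.9   30. ] R 29.2
149.0 153.0 31.212236 [ 604.9 -110.9   30. ] R 30.9
149.0 153.0 23.478397 [ 604.9 -110.9   30. ] R 23.2
((332.24176025390625, 191.2016143798828), (21.741615295410156, 67.05746459960938), 88.40885925292969)
rack [645.4 -73.    8. ]
rack [ 653.4 -326.5    8. ]
rack [ 569.2 -325.3    8. ]
rack [561.4 -74.5   8. ]
```

Emit:
{"op": "apply_moves", "data": {
  "plan": [
    [[-16,-40,0],0],
    [[-16,-80,0],0],
    [[-16,-120,0],0],
    [[-16,-160,0],0],
    [[-16,-195,0],0],
    [[-16,-215,0],0],
    [[-16,-215,0],0],
    [[-16,-215,0],0],
    [[-16,-215,0],0]
  ]
}}

```text
time: 10.35
tool_pos: [650.4, -197.0, 187.5]
ee_rot: [-0.001, 3.141, 0.001]
contact_force: [-0.5, 0.5, -0.4]
width: 26.9
grasp_force: 27.6
```

```bash
cat >> h.py <<'E'
def rings(w,rows=(80,235)):
    g=cv2.cvtColor(w['pixels'],cv2.COLOR_RGB2GRAY); roi=cv2.GaussianBlur(g[rows[0]:rows[1]],(3,3),0)
    c=cv2.HoughCircles(roi,cv2.HOUGH_GRADIENT_ALT,1,4,param1=120,param2=.5,minRadius=18,maxRadius=38)
    for x,y,r in sorted(c.reshape(-1,c.shape[-1])[:,:3].tolist()):
        y+=rows[0]; P=plane(w,x,y,30); print(round(x),round(y),round(r,1),P.round(1)[:2],'R',round(r*(w['C'][2]-30)/w['K'][0,0]/1.0,1))
E
python3 - <<'E'
from h import *
w=grab('wrist','w7.png');print(w['obs']['tool_pos'],w['C']); rings(w)
t=grab('top'); 
E
```

```text
[ 650.37357857 -196.98234947  187.53726365] [ 577.3249238  -196.73108657  385.81971952]
193 143 23.8 [ 611.3 -281.8] R 23.6
193 143 31.6 [ 611.3 -281.8] R 31.4
204 205 21.7 [ 674.4 -274.6] R 21.5
280 139 29.4 [ 607.3 -196.4] R 29.2
325 113 21.5 [ 582.6 -153.1] R 21.4
362 136 28.1 [ 604.3 -116.2] R 28.0
403 203 24.6 [672.1 -69.7] R 24.4
449 135 23.8 [603.3 -31.1] R 23.6
449 135 32.6 [603.3 -31.1] R 32.4
506 146 25.8 [613.9  26.5] R 25.7
547 120 24.1 [589.   61.9] R 23.9
554 118 25.3 [587.1  68.3] R 25.2
```

Emit:
{"op": "apply_moves", "data": {
  "plan": [
    [[42,0,0],0],
    [[83,0,0],0],
    [[83,0,30],0],
    [[83,0,60],0],
    [[83,0,90],0],
    [[83,0,110],0],
    [[83,0,122],0],
    [[83,0,130],0],
    [[83,0,135],0],
    [[83,0,135],0]
  ]
}}

```text
time: 11.28
tool_pos: [567.7, -198.1, 53.1]
ee_rot: [0.0, 3.14, -0.001]
contact_force: [-0.1, 0.4, -0.4]
width: 27.0
grasp_force: 28.1
```

```bash
python3 - <<'E'
from h import *
s=grab('scene','s8.png');o=s['obs'];print(o['tool_pos'],o['contact_force'])
w=grab('wrist','w8.png')
print([d for d in dark(w,(200,200,360,330),40)][:6])
for a in(20,30,40): print(a,proj(w,o['tool_pos']+np.array([-18*np.sin(np.radians(a)),0,51+18*np.cos(np.radians(a))])).round(1))
g=s['pixels'];m=((g.min(2)>120)&(g.max(2).astype(int)-g.min(2)<45)).astype(np.uint8)
x0,y0,x1,y1=170,140,270,240
n,l,st,c=cv2.connectedComponentsWithStats(m[y0:y1,x0:x1])
for i in range(1,n):
  if st[i,4]>20: print(st[i],c[i]+[x0,y0])
print('ring2 ball expected',proj(s,(607.5,-197,52)))
b=cv2.resize(s['pixels'][130:250,160:280,::-1],(500,500),interpolation=cv2.INTER_CUBIC);cv2.imwrite('pics/v8.png',b)
E
```

```text
[ 567.73177254 -198.06721376   53.12566904] [-0.0841912  0.3929171 -0.3731508]
[(np.int32(14), array([265.6, 232.8]), array([263, 231,   8,   5])), (np.int32(14), array([256.4, 237.9]), array([254, 235,   6,   7])), (np.int32(2737), array([280.1, 299.3]), array([215, 234, 131,  96])), (np.int32(13), array([238.6, 245.2]), array([235, 243,   9,   5])), (np.int32(15), array([323.3, 246.6]), array([321, 245,   6,   5])), (np.int32(627), array([280.1, 259.5]), array([267, 246,  28,  28]))]
20 [279.  279.9]
30 [279. 272.]
40 [279.  264.3]
[ 22  60  11  12 112] [196.84821429 205.76785714]
ring2 ball expected [201.24351976 208.50460516]
```

Emit:
{"op": "apply_moves", "data": {
  "plan": [
    [[0,0,2],0],
    [[0,0,4],0],
    [[0,0,4],0],
    [[0,0,4],0]
  ]
}}

```text
time: 11.72
tool_pos: [567.7, -198.5, 51.2]
ee_rot: [0.001, 3.139, -0.001]
contact_force: [-2.6, 1.2, 7.1]
width: 26.6
grasp_force: 29.7
```

Emit:
{"op": "apply_moves", "data": {
  "plan": [
    [[0,0,2],0],
    [[0,0,3],0],
    [[0,0,3],0],
    [[0,0,3],0]
  ]
}}

```text
time: 12.05
tool_pos: [567.7, -198.6, 50.7]
ee_rot: [0.002, 3.138, -0.002]
contact_force: [-8.4, 3.1, 17.2]
width: 27.0
grasp_force: 31.3
```

Emit:
{"op": "apply_moves", "data": {
  "plan": [
    [[-5,0,-5],0],
    [[-12,0,-9],0],
    [[-18,0,-12],0],
    [[-25,0,-15],0],
    [[-33,0,-16],0],
    [[-40,0,-17],0],
    [[-43,0,-17],0],
    [[-43,0,-17],0]
  ]
}}

```text
time: 12.72
tool_pos: [613.8, -199.6, 73.8]
ee_rot: [0.001, 3.129, -0.008]
contact_force: [-7.9, 2.3, 31.6]
width: 27.5
grasp_force: 33.8
```

```bash
python3 - <<'E'
from h import *
s=grab('scene','s9.png');o=s['obs'];print(o['tool_pos'],o['contact_force'])
w=grab('wrist','w9.png')
print([d for d in dark(w,(200,200,360,330),40)][:8])
for a in(0,10,20,30): print(a,proj(w,o['tool_pos']+np.array([-22*np.sin(np.radians(a)),0,51+22*np.cos(np.radians(a))])).round(1))
b=cv2.resize(s['pixels'][130:250,150:290,::-1],(540,460),interpolation=cv2.INTER_CUBIC);c=cv2.resize(w['pixels'][190:330,200:360,::-1],(260,228));c=cv2.copyMakeBorder(c,0,232,0,0,0)
cv2.imwrite('pics/v9.png',np.hstack([b,c]))
E
```

```text
[ 613.82405667 -199.63422403   73.79509449] [-7.87137063  2.33508123 31.64910709]
[(np.int32(83), array([208.6, 207.7]), array([205, 200,   7,  21])), (np.int32(13), array([319. , 204.4]), array([318, 200,   3,   9])), (np.int32(54), array([356.4, 207. ]), array([354, 200,   6,  19])), (np.int32(5538), array([279.7, 297.8]), array([200, 243, 160,  87]))]
0 [277.9 303. ]
10 [277.9 293.9]
20 [277.9 284.2]
30 [277.9 274.2]
```

View pics/v9.png

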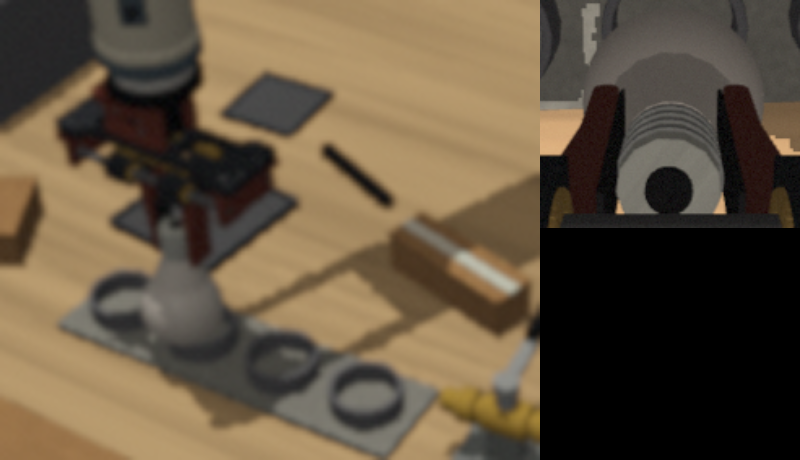

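The lamp sits in ring 2, roughly upright; the cap hole in the wrist inset suggests about 4° of lean towards +x. I'll correct that slightly and release.

Emit:
{"op": "apply_moves", "data": {
  "plan": [
    [[3,0,-1],0],
    [[6,0,-3],0],
    [[6,0,-4],0],
    [[6,0,-4],0],
    [[6,0,-4],0]
  ]
}}

```text
time: 13.23
tool_pos: [605.6, -199.3, 72.4]
ee_rot: [0.002, 3.135, -0.005]
contact_force: [-4.3, 0.2, 15.3]
width: 27.4
grasp_force: 30.8
```

Emit:
{"op": "apply_moves", "data": {
  "plan": [
    [[0,0,0],0],
    [[0,0,0],0],
    [[0,0,0],0],
    [[0,0,0],0],
    [[0,0,-40],0],
    [[0,0,-80],0],
    [[0,0,-110],0],
    [[-40,0,-110],0],
    [[-45,0,-110],0],
    [[-45,0,-110],0]
  ],
  "jaw": 0.4
}}

```text
time: 14.07
tool_pos: [650.0, -198.1, 173.9]
ee_rot: [-0.0, -3.138, -0.002]
contact_force: [-1.0, -0.8, -1.6]
width: 52.7
grasp_force: 0.0
```

```bash
python3 - <<'E'
from h import *
w=grab('wrist','w10.png');o=w['obs'];print(o['tool_pos'],o['width'])
ds=[d for d in dark(w,(150,40,400,290),45) if d[0]>60];print(ds)
print('expect cap top at 0 tilt',proj(w,(607.5,-197,52+83)).round(1),'+0.1rad x',proj(w,(616,-197,134.6)).round(1))
for d in ds: print(plane(w,*d[1],134).round(1))
E
```

```text
[ 649.99998728 -198.05424095  173.9398829 ] 52.72132802127365
[(np.int32(175), array([275.4,  69.8]), array([268,  64,  16,  13])), (np.int32(111), array([340.5, 127. ]), array([334, 108,  25,  44])), (np.int32(488), array([385.2, 147. ]), array([349, 112,  50,  58])), (np.int32(171), array([218.8, 135.7]), array([199, 114,  28,  53])), (np.int32(409), array([173.7, 152.5]), array([162, 119,  43,  57])), (np.int32(1502), array([208. , 270.3]), array([176, 243,  51,  47])), (np.int32(1518), array([352.1, 270.2]), array([334, 243,  51,  47]))]
expect cap top at 0 tilt [280.8 155.4] +0.1rad x [280.7 168. ]
[ 554.3 -200.4  134. ]
[ 589.2 -158.1  134. ]
[ 602.1 -128.   134. ]
[ 594.8 -237.6  134. ]
[ 605.7 -267.9  134. ]
[ 690.9 -249.8  134. ]
[ 690.9 -145.   134. ]
```

```bash
cat >> h.py <<'E'
def cap_tilt(w,uv,B,L=83):
    C,d=ray(w,*uv); v=C-np.array(B); b=d@v; c=v@v-L*L; D=b*b-c
    t=-b-np.sqrt(max(D,0)); P=C+t*d; u=(P-B)/L
    return P.round(1),'tilt deg x,y',np.degrees(np.arcsin(u[:2])).round(1)
E
python3 - <<'E'
from h import *
w=grab('wrist');ds=[d for d in dark(w,(150,40,400,120),45) if 100<d[0]<300];print(ds)
for d in ds: print(cap_tilt(w,d[1],(607.5,-197,52)))
E
```

```text
[(np.int32(175), array([275.5,  71.7]), array([268,  66,  16,  13]))]
(array([ 552.4, -200.6,  114. ]), 'tilt deg x,y', array([-41.6,  -2.5]))
```

Emit:
{"op": "apply_moves", "data": {
  "plan": [
    [[0,0,0],0],
    [[0,0,0],0],
    [[0,0,0],0],
    [[0,0,0],0],
    [[0,0,0],0],
    [[0,0,0],0]
  ]
}}

```text
time: 14.67
tool_pos: [648.9, -198.4, 176.9]
ee_rot: [0.002, 3.141, -0.0]
contact_force: [-0.9, -0.5, -0.5]
width: 52.6
grasp_force: 0.0
```

```bash
python3 - <<'E'
from h import *
for k in range(3):
  w=grab('wrist');ds=[d for d in dark(w,(150,0,400,235),45) if 100<d[0]<300]
  print(w['obs']['tool_pos'].round(1))
  for d in ds: print(d[0],d[1],cap_tilt(w,d[1],(607.5,-197,52)))
s=grab('scene','s11.png');cv2.imwrite('pics/v11.png',np.hstack([cv2.resize(s['pixels'][130:250,150:290,::-1],(420,360),interpolation=cv2.INTER_CUBIC),cv2.resize(w['pixels'][:270,120:435,::-1],(420,360))[:,:380]]))
E
```

```text
[ 648.9 -198.4  176.9]
174 [275.7  71.8] (array([ 552.5, -200.8,  114. ]), 'tilt deg x,y', array([-41.5,  -2.6]))
110 [340.4 128.3] (array([ 589.9, -156.1,  122. ]), 'tilt deg x,y', array([-12.3,  29.6]))
167 [220.1 137.1] (array([ 595.8, -239.5,  122.3]), 'tilt deg x,y', array([ -8.1, -30.8]))
[ 648.9 -198.4  176.8]
171 [275.7  71.6] (array([ 552.4, -200.8,  113.9]), 'tilt deg x,y', array([-41.6,  -2.6]))
112 [340.4 128.1] (array([ 589.8, -156.1,  122. ]), 'tilt deg x,y', array([-12.3,  29.5]))
167 [220.1 137.1] (array([ 595.8, -239.4,  122.4]), 'tilt deg x,y', array([ -8.1, -30.8]))
[ 649.  -198.4  176.7]
172 [275.7  71.6] (array([ 552.4, -200.7,  114. ]), 'tilt deg x,y', array([-41.6,  -2.6]))
109 [340.5 127.5] (array([ 589.4, -156. ,  121.9]), 'tilt deg x,y', array([-12.6,  29.6]))
171 [219.9 137.5] (array([ 596.1, -239.6,  122.3]), 'tilt deg x,y', array([ -7.9, -30.9]))
```

View pics/v11.png

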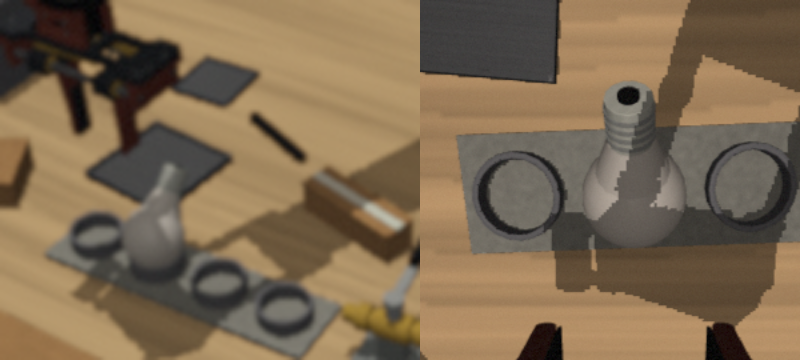

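The wrist view shows the lamp lying over at about 41° towards −x in ring 2, with its neck on the ring edge. It has to be released within a few degrees of upright. I'll turn the gripper 90° so that closing the pads along x pushes the cap upright and squares it.

```bash
python3 - <<'E'
from h import *
w=grab('wrist'); print(w['obs']['joint_positions'].round(2),w['obs']['tool_pos'].round(1)); rings(w)
E
```

```text
[-0.35  0.31  1.   -0.    1.83 -1.92] [ 649.  -198.3  176.5]
193 147 24.7 [ 612.5 -280.9] R 23.8
193 147 32.5 [ 612.5 -280.9] R 31.3
200 209 22.5 [ 674.1 -277.9] R 21.7
230 192 29.5 [ 656.6 -247.2] R 28.5
237 105 24.8 [ 574.  -237.6] R 23.9
242 198 24.7 [ 662.8 -235.5] R 23.8
249 130 33.0 [ 596.6 -227. ] R 31.8
276 81 21.9 [ 553.  -201.4] R 21.1
281 147 36.4 [ 612.6 -196.8] R 35.1
282 134 31.9 [ 600.4 -195.9] R 30.7
288 163 24.1 [ 627.9 -190. ] R 23.2
328 113 21.6 [ 581.2 -153. ] R 20.8
370 139 31.4 [ 605.1 -112.3] R 30.2
408 209 25.9 [674.2 -69.5] R 25.0
456 138 31.2 [604.1 -30.7] R 30.0
```

Emit:
{"op": "apply_moves", "data": {
  "plan": [
    [[71,1,0],90],
    [[71,1,0],90],
    [[71,1,0],90],
    [[71,1,0],90],
    [[71,1,0],90],
    [[71,1,0],90],
    [[71,1,0],90],
    [[71,1,0],90],
    [[71,1,0],90],
    [[71,1,0],90]
  ],
  "jaw": 0
}}

```text
time: 15.75
tool_pos: [578.0, -197.3, 176.5]
ee_rot: [-1.847, -2.541, -0.0]
contact_force: [-0.9, 1.0, -0.1]
width: 87.7
grasp_force: 0.0
```

Emit:
{"op": "apply_moves", "data": {
  "plan": [
    [[0,0,0],18.4],
    [[0,0,0],18.4],
    [[0,0,0],18.4],
    [[0,0,30],18.4],
    [[0,0,65],18.4],
    [[0,0,90],18.4],
    [[0,0,108],18.4],
    [[0,0,114],18.4],
    [[0,0,114],18.4],
    [[0,0,114],18.4]
  ]
}}

```text
time: 16.58
tool_pos: [578.5, -197.5, 63.6]
ee_rot: [2.222, 2.219, 0.001]
contact_force: [-0.1, 0.1, 0.3]
width: 87.9
grasp_force: 0.0
```

Emit:
{"op": "apply_moves", "data": {
  "plan": [
    [[0,4,0],0],
    [[0,8,0],0],
    [[0,12,0],0],
    [[0,16,0],0],
    [[0,20,0],0],
    [[0,24,0],0],
    [[0,28,0],0],
    [[0,30,0],0]
  ]
}}

```text
time: 17.25
tool_pos: [609.3, -197.8, 64.3]
ee_rot: [2.221, 2.218, 0.002]
contact_force: [0.5, 0.8, 0.9]
width: 87.8
grasp_force: 0.1
```

Emit:
{"op": "apply_moves", "data": {
  "plan": [
    [[0,0,0],0],
    [[0,0,0],0],
    [[0,0,0],0],
    [[0,0,0],0],
    [[0,0,0],0],
    [[0,0,0],0],
    [[0,0,0],0],
    [[0,0,0],0],
    [[0,0,0],0],
    [[0,0,0],0]
  ],
  "jaw": 1
}}

```text
time: 18.08
tool_pos: [608.0, -197.4, 62.7]
ee_rot: [2.223, 2.22, -0.0]
contact_force: [-0.9, -0.0, 0.8]
width: 28.5
grasp_force: 28.4
```

```bash
python3 - <<'E'
from h import *
w=grab('wrist','w12.png');o=w['obs'];print(o['tool_pos'],o['contact_force'],o['moment'],o['width'])
b=(608.5,-197,52)
ds=[d for d in dark(w,(200,200,360,345),40)]
for d in ds: print(d, cap_tilt(w,d[1],b))
print('expect hole',proj(w,(608.5,-197,135)))
E
```

```text
[ 608.01964683 -197.40136138   62.65759269] [-0.90092957 -0.00968384  0.75315492] [-0.07029565  0.13911063  0.02577657] 28.538923166559556
(np.int32(6457), array([279.9, 296.5]), array([200, 243, 160,  95])) (array([ 608.7, -194.6,  135. ]), 'tilt deg x,y', array([0.2, 1.6]))
(np.int32(660), array([277.8, 304.5]), array([264, 291,  29,  28])) (array([ 607.9, -198.1,  135. ]), 'tilt deg x,y', array([-0.4, -0.8]))
(np.int32(17), array([219.3, 336.1]), array([212, 335,  15,   3])) (array([ 582.8, -217.3,  128.3]), 'tilt deg x,y', array([-18. , -14.1]))
(np.int32(17), array([280.8, 336.2]), array([276, 335,  11,   3])) (array([ 609.1, -213.8,  133.3]), 'tilt deg x,y', array([  0.4, -11.7]))
(np.int32(17), array([308.2, 336.5]), array([303, 335,  11,   5])) (array([ 620.5, -214.7,  132.2]), 'tilt deg x,y', array([  8.3, -12.3]))
(np.int32(13), array([293.5, 336.4]), array([290, 336,   8,   2])) (array([ 614.3, -214.1,  133. ]), 'tilt deg x,y', array([  4. , -11.9]))
expect hole [279.28484279 301.94765061]
```

Clamped upright (tilt under 1°), with no residual force. Releasing.

Emit:
{"op": "apply_moves", "data": {
  "plan": [
    [[0,0,0],0],
    [[0,0,0],0],
    [[0,0,0],0],
    [[0,0,0],0],
    [[0,0,0],0],
    [[0,0,-30],0],
    [[0,0,-70],0],
    [[0,0,-110],0],
    [[0,0,-120],0],
    [[0,0,-120],0]
  ],
  "jaw": 0.4
}}

```text
time: 18.97
tool_pos: [609.9, -198.0, 188.3]
ee_rot: [2.217, 2.214, 0.006]
contact_force: [0.1, -0.3, -0.2]
width: 52.5
grasp_force: 0.0
```

```bash
python3 - <<'E'
from h import *
w=grab('wrist','w13.png');o=w['obs'];print(o['tool_pos'],o['width'])
for d in dark(w,(200,100,400,345),40):
  if 60<d[0]<900:print(d, cap_tilt(w,d[1],(608.5,-197,52)))
print('expect hole',proj(w,(608.5,-197,135)))
E
```

```text
[ 609.86625877 -198.00373442  188.33745875] 52.50456937815403
(np.int32(186), array([275.8, 213.2]), array([269, 206,  15,  15])) (array([ 608. , -198.5,  135. ]), 'tilt deg x,y', array([-0.3, -1. ]))
(np.int32(207), array([281. , 233.6]), array([255, 227,  53,  20])) (array([ 611.9, -215.1,  132.9]), 'tilt deg x,y', array([  2.3, -12.6]))
(np.int32(372), array([281.5, 273. ]), array([257, 256,  49,  26])) (array([ 612.7, -261.9,  103.5]), 'tilt deg x,y', array([  2.9, -51.5]))
expect hole [276.41703026 211.2963681 ]
```

Emit:
{"op": "apply_moves", "data": {
  "plan": [
    [[40,-10,0],0],
    [[80,-20,0],0],
    [[120,-30,0],0],
    [[160,-40,0],0],
    [[200,-50,0],0],
    [[240,-60,0],0],
    [[280,-70,0],0],
    [[320,-80,0],0],
    [[360,-90,0],0],
    [[400,-100,0],0]
  ],
  "jaw": 0
}}

```text
time: 19.85
tool_pos: [506.7, 204.2, 179.2]
ee_rot: [-2.222, -2.218, 0.006]
contact_force: [0.6, 0.7, 0.1]
width: 87.7
grasp_force: 0.0
```

Emit:
{"op": "apply_moves", "data": {
  "plan": [
    [[40,-10,0],0],
    [[80,-20,0],0],
    [[120,-30,0],0],
    [[150,-38,0],0],
    [[164,-41,0],0],
    [[164,-41,0],0],
    [[164,-41,0],0],
    [[164,-41,0],0]
  ]
}}

```text
time: 20.52
tool_pos: [468.0, 365.4, 181.2]
ee_rot: [2.224, 2.219, -0.004]
contact_force: [0.5, 0.7, -0.6]
width: 87.7
grasp_force: 0.0
```

```bash
python3 - <<'E'
from h import *
w=grab('wrist','w14.png');o=w['obs'];print(o['tool_pos'],o['width'],o['joint_positions'].round(2))
for d in dark(w,(100,60,460,345),40):
  if 60<d[0]<900:print(d, plane(w,*d[1],103).round(1))
for p in((440,288,103),(442,369,103)): print(proj(w,p))
E
```

```text
[468.04273196 365.35432279 181.2330821 ] 87.67261660872882 [ 0.61  0.08  1.26 -0.    1.81  0.61]
(np.int32(135), array([245.9, 198.6]), array([240, 192,  12,  14])) [441.6 369.7 103. ]
(np.int32(102), array([245.7, 289.9]), array([241, 284,  11,  13])) [439.2 289.  103. ]
[246.69816982 290.92410454]
[246.45225759 199.49334232]
```

Emit:
{"op": "apply_moves", "data": {
  "plan": [
    [[2,0,35],0],
    [[2,0,70],0],
    [[2,0,100],0],
    [[2,0,120],0],
    [[2,0,130],0],
    [[2,0,133],0],
    [[2,0,133],0],
    [[2,0,133],0]
  ]
}}

```text
time: 21.23
tool_pos: [468.9, 368.9, 51.6]
ee_rot: [2.223, 2.219, 0.004]
contact_force: [-0.5, 1.0, 0.4]
width: 87.9
grasp_force: 0.0
```

Emit:
{"op": "apply_moves", "data": {
  "plan": [
    [[0,4,0],0],
    [[0,8,0],0],
    [[0,12,0],0],
    [[0,16,0],0],
    [[0,20,0],0],
    [[0,24,0],0],
    [[0,26,0],0],
    [[0,26,0],0]
  ]
}}

```text
time: 21.9
tool_pos: [483.7, 372.5, 53.5]
ee_rot: [-2.205, -2.215, 0.016]
contact_force: [-37.4, 2.4, 27.3]
width: 87.8
grasp_force: 19.3
```

Emit:
{"op": "apply_moves", "data": {
  "plan": [
    [[0,0,0],0],
    [[0,0,0],0],
    [[0,0,0],0],
    [[0,0,0],0],
    [[0,0,0],0],
    [[0,0,0],0],
    [[0,0,0],0],
    [[0,0,0],0],
    [[0,0,0],0],
    [[0,0,0],0]
  ],
  "jaw": 1
}}

```text
time: 22.73
tool_pos: [493.1, 368.7, 49.3]
ee_rot: [-2.222, -2.219, 0.002]
contact_force: [-3.5, 0.2, 2.2]
width: 29.6
grasp_force: 28.4
```

```bash
python3 - <<'E'
from h import *
w=grab('wrist','w15.png');o=w['obs'];print(o['tool_pos'],o['contact_force'],o['width'])
for d in dark(w,(200,200,360,345),40):
  if 100<d[0]: print(d, plane(w,*d[1],122).round(1))
E
```

```text
[493.13247934 368.65155492  49.32129847] [-3.48961163  0.21540475  2.24839313] 29.64318602517539
(np.int32(2393), array([283.3, 301.9]), array([208, 245, 145,  84])) [495.3 369.3 122. ]
(np.int32(684), array([276.7, 296.8]), array([262, 283,  30,  29])) [492.8 371.5 122. ]
(np.int32(311), array([205.9, 297. ]), array([200, 285,  15,  35])) [465.  371.4 122. ]
(np.int32(282), array([353.4, 296.1]), array([346, 285,  14,  30])) [522.8 371.8 122. ]
```

Emit:
{"op": "apply_moves", "data": {
  "plan": [
    [[0,0,-20],0],
    [[0,0,-60],0],
    [[0,0,-100],0],
    [[0,0,-133],0],
    [[-40,9,-133],0],
    [[-80,19,-133],0],
    [[-120,28,-133],0],
    [[-160,37,-133],0],
    [[-200,47,-133],0],
    [[-240,56,-133],0]
  ]
}}

```text
time: 23.62
tool_pos: [550.1, 126.4, 182.4]
ee_rot: [2.222, 2.219, 0.001]
contact_force: [1.2, 0.2, -0.6]
width: 29.7
grasp_force: 28.1
```

Emit:
{"op": "apply_moves", "data": {
  "plan": [
    [[-40,9,0],0],
    [[-80,19,0],0],
    [[-120,28,0],0],
    [[-160,37,0],0],
    [[-200,47,0],0],
    [[-230,54,0],0],
    [[-241,56,0],0],
    [[-241,56,0],0],
    [[-241,56,0],0]
  ]
}}

```text
time: 24.37
tool_pos: [605.1, -112.2, 182.1]
ee_rot: [-2.223, -2.218, -0.0]
contact_force: [-0.1, 0.6, -0.2]
width: 29.5
grasp_force: 28.1
```

```bash
cat >> h.py <<'E'
def held(tag):
    s=grab('scene');t=grab('wrist',tag);o=t['obs'];print(o['tool_pos'].round(1),o['width'].round(1),o['contact_force'].round(1))
    for d in dark(t,(200,200,360,345),40):
        if 500<d[0]<900: print('hole',d[1],plane(t,*d[1],o['tool_pos'][2]+73).round(1))
E
python3 - <<'E'
from h import *
held('w16.png')
E
```

```text
Traceback (most recent call last):
  File "h.py", line 41, in held
    s=grab('scene');t=grab('wrist',tag);o=t['obs'];print(o['tool_pos'].round(1),o['width'].round(1),o['contact_force'].round(1))
                                                                                ^^^^^^^^^^^^^^^^
AttributeError: 'float' object has no attribute 'round'
```

Emit:
{"op": "apply_moves", "data": {
  "plan": [
    [[-2,0,35],0],
    [[-2,0,70],0],
    [[-2,0,95],0],
    [[-2,0,108],0],
    [[-2,0,115],0],
    [[-2,0,119],0],
    [[-2,0,121],0],
    [[-2,0,121],0],
    [[-2,0,121],0]
  ]
}}

```text
time: 25.22
tool_pos: [606.1, -114.4, 63.5]
ee_rot: [2.221, 2.218, 0.002]
contact_force: [-0.5, -0.4, -0.2]
width: 29.9
grasp_force: 28.1
```

```bash
sed -i "s/o\['width'\].round(1)/round(o['width'],1)/" h.py; cat >> h.py <<'E'
def tilt(tag,B):
    t=grab('wrist',tag);o=t['obs'];print(o['tool_pos'].round(1),round(o['width'],1),o['contact_force'].round(1))
    for d in dark(t,(180,100,400,345),40):
        if 100<d[0]<900: print(d[0],d[1].round(),*cap_tilt(t,d[1],B))
E
python3 - <<'E'
from h import *
tilt('w17.png',(605.5,-112.5,52))
E
```

```text
[ 606.1 -114.4   63.5] 29.9 [-0.5 -0.4 -0.2]
146 [286. 121.] [609.3 -45.7 101.2] tilt deg x,y [ 2.7 53.6]
186 [273. 173.] [603.9 -65.3 120.3] tilt deg x,y [-1.1 34.6]
677 [276. 300.] [ 605.  -113.4  135. ] tilt deg x,y [-0.3 -0.6]
```

Emit:
{"op": "apply_moves", "data": {
  "plan": [
    [[0,0,2],0],
    [[0,0,4],0],
    [[0,0,5],0],
    [[0,0,5],0],
    [[0,0,5],0]
  ]
}}

```text
time: 25.68
tool_pos: [606.4, -115.6, 62.3]
ee_rot: [2.219, 2.215, 0.003]
contact_force: [-8.0, -1.5, 16.6]
width: 29.7
grasp_force: 31.0
```

Emit:
{"op": "apply_moves", "data": {
  "plan": [
    [[0,-1,0],0],
    [[0,-1.5,-1.5],0],
    [[0,-1.5,-2.5],0],
    [[0,-1.5,-3],0],
    [[0,-1.5,-3],0]
  ]
}}

```text
time: 26.1
tool_pos: [604.6, -115.1, 61.5]
ee_rot: [2.221, 2.217, 0.002]
contact_force: [-1.5, -1.9, 6.8]
width: 29.5
grasp_force: 29.4
```

```bash
python3 - <<'E'
from h import *
tilt('w18.png',(605.5,-112.5,52))
E
```

```text
[ 604.6 -115.1   61.5] 29.5 [-1.5 -1.9  6.8]
113 [299. 119.] [613.6 -45.4 100.2] tilt deg x,y [ 5.6 53.9]
177 [278. 172.] [604.3 -65.2 120.2] tilt deg x,y [-0.8 34.7]
676 [276. 300.] [ 603.5 -113.3  135. ] tilt deg x,y [-1.4 -0.6]
```

Emit:
{"op": "apply_moves", "data": {
  "plan": [
    [[0,0.5,-1.3],0],
    [[0,0.5,-1.3],0],
    [[0,0.5,-1.3],0]
  ]
}}

```text
time: 26.4
tool_pos: [604.6, -114.7, 61.6]
ee_rot: [2.222, 2.219, 0.001]
contact_force: [-1.7, -1.4, 5.7]
width: 30.3
grasp_force: 29.1
```

Emit:
{"op": "apply_moves", "data": {
  "plan": [
    [[0,0,0],0],
    [[0,0,0],0],
    [[0,0,0],0],
    [[0,0,0],0],
    [[0,0,0],0],
    [[0,0,-30],0],
    [[0,0,-70],0],
    [[0,0,-110],0],
    [[0,0,-120],0],
    [[0,0,-120],0]
  ],
  "jaw": 0.4
}}

```text
time: 27.23
tool_pos: [606.0, -114.7, 186.2]
ee_rot: [2.218, 2.215, 0.007]
contact_force: [0.2, -1.1, -0.1]
width: 52.7
grasp_force: 0.0
```

```bash
python3 - <<'E'
from h import *
tilt('w19.png',(605.5,-112.5,52))
E
```

```text
[ 606.  -114.7  186.2] 52.7 [ 0.2 -1.1 -0.1]
190 [274. 213.] [ 602.5 -114.4  134.9] tilt deg x,y [-2.1 -1.3]
231 [281. 234.] [ 607.9 -131.   132.9] tilt deg x,y [  1.7 -12.9]
```

Emit:
{"op": "apply_moves", "data": {
  "plan": [
    [[39,-13,0],0],
    [[78,-26,0],0],
    [[117,-40,0],0],
    [[156,-53,0],0],
    [[195,-66,0],0],
    [[234,-80,0],0],
    [[273,-93,0],0],
    [[312,-107,0],0],
    [[351,-120,0],0],
    [[380,-130,0],0]
  ],
  "jaw": 0
}}

```text
time: 28.12
tool_pos: [472.1, 268.2, 177.3]
ee_rot: [-2.219, -2.22, 0.007]
contact_force: [0.1, -0.6, 0.8]
width: 88.1
grasp_force: 0.0
```

Emit:
{"op": "apply_moves", "data": {
  "plan": [
    [[23,-8,0],0],
    [[23,-8,0],0],
    [[23,-8,35],0],
    [[23,-8,70],0],
    [[23,-8,100],0],
    [[23,-8,120],0],
    [[23,-8,127],0],
    [[23,-8,129],0],
    [[23,-8,129],0],
    [[23,-8,129],0]
  ]
}}

```text
time: 28.95
tool_pos: [467.5, 288.9, 53.2]
ee_rot: [2.223, 2.219, 0.003]
contact_force: [-0.4, 1.3, -0.6]
width: 87.6
grasp_force: 0.0
```

Emit:
{"op": "apply_moves", "data": {
  "plan": [
    [[0,3,0],0],
    [[0,6,0],0],
    [[0,9,0],0],
    [[0,12,0],0],
    [[0,15,0],0],
    [[0,18,0],0],
    [[0,21,0],0],
    [[0,24,0],0],
    [[0,26,0],0],
    [[0,26,0],0]
  ]
}}

```text
time: 29.78
tool_pos: [480.9, 291.8, 54.7]
ee_rot: [-2.203, -2.212, 0.024]
contact_force: [-44.9, 1.4, 31.0]
width: 87.7
grasp_force: 22.9
```

Emit:
{"op": "apply_moves", "data": {
  "plan": [
    [[0,0,0],0],
    [[0,0,0],0],
    [[0,0,0],0],
    [[0,0,0],0],
    [[0,0,0],0],
    [[0,0,0],0],
    [[0,0,0],0],
    [[0,0,0],0],
    [[0,0,0],0],
    [[0,0,0],0]
  ],
  "jaw": 1
}}

```text
time: 30.62
tool_pos: [477.8, 293.4, 57.0]
ee_rot: [-2.198, -2.211, 0.026]
contact_force: [-58.6, 2.5, 44.0]
width: 75.3
grasp_force: 30.0
```

```bash
python3 - <<'E'
from h import *
tilt('w20.png',(494,282.5,39))
E
```

```text
[477.8 293.4  57. ] 75.3 [-58.6   2.5  44. ]
429 [214. 280.] [450.3 292.2 108.9] tilt deg x,y [-31.8   6.7]
116 [346. 332.] [508.9 274.5 120.3] tilt deg x,y [10.3 -5.5]
```

The cap jammed against the finger through high friction. I'll back off and push along an arc so the finger rises with the cap.

Emit:
{"op": "apply_moves", "data": {
  "plan": [
    [[0,-6,0],0],
    [[0,-12,0],0],
    [[0,-18,0],0],
    [[0,-18,4],0],
    [[0,-18,4],0],
    [[0,-18,4],0],
    [[0,-18,4],0]
  ],
  "jaw": 0
}}

```text
time: 31.25
tool_pos: [475.0, 288.4, 47.3]
ee_rot: [-2.224, -2.219, 0.001]
contact_force: [0.4, -0.1, -0.2]
width: 87.8
grasp_force: 0.0
```

```bash
python3 - <<'E'
from h import *
tilt('w21.png',(494,282.5,39))
E
```

```text
[475.  288.4  47.3] 87.8 [ 0.4 -0.1 -0.2]
294 [183. 271.] [430.2 288.9  91.7] tilt deg x,y [-50.2   4.5]
457 [202. 286.] [441.4 287.  103. ] tilt deg x,y [-39.4   3.1]
132 [245. 332.] [461.  271.8 114.4] tilt deg x,y [-23.4  -7.4]
```

Emit:
{"op": "apply_moves", "data": {
  "plan": [
    [[0,4,-4],0],
    [[0,8.5,-7],0],
    [[0,13,-10],0],
    [[0,18,-12.5],0],
    [[0,23,-15],0],
    [[0,28.5,-17],0],
    [[0,32,-18],0],
    [[0,36,-19],0],
    [[0,36,-19],0]
  ]
}}

```text
time: 32.05
tool_pos: [511.5, 288.7, 66.9]
ee_rot: [2.223, 2.219, 0.0]
contact_force: [0.5, 0.3, 1.1]
width: 87.7
grasp_force: 0.0
```

```bash
python3 - <<'E'
from h import *
tilt('w22.png',(494,282.5,39))
E
```

```text
[511.5 288.7  66.9] 87.7 [0.5 0.3 1.1]
321 [183. 271.] [468.5 292.  117.4] tilt deg x,y [-17.9   6.6]
526 [211. 279.] [481.5 289.7 120.7] tilt deg x,y [-8.7  5. ]
```

Emit:
{"op": "apply_moves", "data": {
  "plan": [
    [[0,0,0],0],
    [[0,-2,0],0],
    [[0,-4,0],0],
    [[0,-6,0],0],
    [[0,-8,0],0],
    [[0,-10,0],0],
    [[0,-12,0],0],
    [[0,-14,0],0],
    [[0,-16,0],0],
    [[0,-17,0],0]
  ],
  "jaw": 1
}}

```text
time: 32.93
tool_pos: [493.3, 288.9, 66.9]
ee_rot: [-2.223, -2.22, 0.0]
contact_force: [0.5, -0.3, -0.0]
width: 26.6
grasp_force: 29.9
```

```bash
python3 - <<'E'
from h import *
tilt('w23.png',(494,282.5,39))
E
```

```text
[493.3 288.9  66.9] 26.6 [ 0.5 -0.3 -0. ]
537 [280. 279.] [494.3 290.1 121.6] tilt deg x,y [0.2 5.3]
```

Emit:
{"op": "apply_moves", "data": {
  "plan": [
    [[0,0,-40],0],
    [[0,0,-80],0],
    [[0,0,-120],0],
    [[0,0,-160],0],
    [[-40,8,-160],0],
    [[-80,17,-160],0],
    [[-120,25,-160],0],
    [[-160,33,-160],0],
    [[-200,42,-160],0],
    [[-240,50,-160],0]
  ]
}}

```text
time: 33.82
tool_pos: [543.5, 46.8, 226.8]
ee_rot: [2.222, 2.22, 0.0]
contact_force: [0.5, -0.9, -1.0]
width: 26.3
grasp_force: 30.0
```

Emit:
{"op": "apply_moves", "data": {
  "plan": [
    [[-40,8,0],0],
    [[-80,17,0],0],
    [[-120,25,0],0],
    [[-160,33,0],0],
    [[-200,42,0],0],
    [[-240,50,0],0],
    [[-280,58,0],0],
    [[-315,65,0],0],
    [[-331,68,0],0],
    [[-331,68,0],0]
  ]
}}

```text
time: 34.65
tool_pos: [610.4, -286.6, 224.6]
ee_rot: [-2.227, -2.213, 0.003]
contact_force: [-0.6, 0.3, -0.3]
width: 26.3
grasp_force: 30.0
```

```bash
python3 - <<'E'
from h import *
o=arm.get_obs();print(o['tool_pos'],o['width'])
w=grab('wrist','w24.png')
for d in dark(w,(180,100,400,345),40):
  if 100<d[0]<900: print(d[:2],plane(w,*d[1],o['tool_pos'][2]+55).round(1))
rings(w,(60,240))
E
```

```text
[ 610.38449453 -286.63035629  224.58323248] 26.27879720847229
(np.int32(543), array([280.5, 279.3])) [ 611.5 -285.2  279.6]
232 159 23.6 [ 558.1 -266.4] R 25.9
279 90 24.7 [ 610.2 -194.6] R 27.1
279 90 35.1 [ 610.2 -194.6] R 38.5
284 170 25.2 [ 615.2 -278.8] R 27.6
340 95 25.1 [ 674.  -199.9] R 27.6
347 156 20.9 [ 684.2 -263.7] R 22.9
470 211 26.1 [ 827.4 -327.1] R 28.6
```

Emit:
{"op": "apply_moves", "data": {
  "plan": [
    [[0,0,35],0],
    [[0,0,70],0],
    [[0,0,100],0],
    [[0,0,120],0],
    [[0,0,132],0],
    [[0,0,140],0],
    [[0,0,144],0],
    [[0,0,146],0],
    [[0,0,146],0],
    [[0,0,146],0]
  ]
}}

```text
time: 35.53
tool_pos: [611.7, -282.6, 82.7]
ee_rot: [2.221, 2.218, 0.001]
contact_force: [-0.2, -0.4, -0.4]
width: 26.5
grasp_force: 30.0
```

Emit:
{"op": "apply_moves", "data": {
  "plan": [
    [[0,0,2],0],
    [[0,0,3],0],
    [[0,0,3],0],
    [[0,0,3],0]
  ]
}}

```text
time: 35.87
tool_pos: [612.0, -282.6, 79.5]
ee_rot: [2.221, 2.218, 0.002]
contact_force: [3.0, 0.6, 4.6]
width: 26.6
grasp_force: 30.0
```

Emit:
{"op": "apply_moves", "data": {
  "plan": [
    [[0,1,2],0],
    [[0,1,2],0],
    [[0,1,2],0]
  ]
}}

```text
time: 36.12
tool_pos: [613.0, -282.6, 78.5]
ee_rot: [2.22, 2.218, 0.002]
contact_force: [1.1, 1.9, 8.4]
width: 26.2
grasp_force: 30.0
```

Emit:
{"op": "apply_moves", "data": {
  "plan": [
    [[0,0,-2],0],
    [[0,0,-2.5],0],
    [[0,0,-2.5],0]
  ]
}}

```text
time: 36.37
tool_pos: [612.5, -282.4, 78.9]
ee_rot: [2.222, 2.219, 0.001]
contact_force: [2.7, 0.4, 4.2]
width: 26.4
grasp_force: 30.0
```

```bash
python3 - <<'E'
from h import *
tilt('w25.png',(611.5,-282,52))
E
```

```text
[ 612.5 -282.4   78.9] 26.4 [2.7 0.4 4.2]
138 [279. 171.] [ 612.7 -235.3  120.6] tilt deg x,y [ 0.8 34.2]
543 [280. 279.] [ 613.4 -280.5  135. ] tilt deg x,y [1.3 1. ]
```

Release and lift.

Emit:
{"op": "apply_moves", "data": {
  "plan": [
    [[0,0,0],0],
    [[0,0,0],0],
    [[0,0,0],0],
    [[0,0,0],0],
    [[0,0,0],0],
    [[0,0,-30],0],
    [[0,0,-70],0],
    [[0,0,-110],0],
    [[0,0,-110],0],
    [[0,0,-110],0]
  ],
  "jaw": 0.2
}}

```text
time: 37.25
tool_pos: [613.1, -283.0, 192.7]
ee_rot: [2.218, 2.215, 0.003]
contact_force: [-0.1, -1.2, -0.6]
width: 70.4
grasp_force: 0.0
```

```bash
python3 - <<'E'
from h import *
tilt('w26.png',(611.5,-282,52))
s=grab('scene','s26.png'); t=grab('top','t26.png')
# carton via white stripe on top, top & scene
for f,roi in((t,(265,220,325,255)),(s,(225,165,310,230))):
  x0,y0,x1,y1=roi;g=f['pixels'][y0:y1,x0:x1];m=((g.min(2)>135)&(g.max(2).astype(int)-g.min(2)<50)).astype(np.uint8)
  cs,_=cv2.findContours(m,0,2)
  for c in cs:
    if cv2.contourArea(c)>15:
      r=cv2.minAreaRect(c);b=cv2.boxPoints(r)+[x0,y0];print(cv2.contourArea(c),plane(f,r[0][0]+x0,r[0][1]+y0,44).round(1),[plane(f,*p,44).round(0)[:2].tolist() for p in b])
E
```

```text
[ 613.1 -283.   192.7] 70.4 [-0.1 -1.2 -0.6]
184 [280. 208.] [ 614.1 -280.6  134.9] tilt deg x,y [1.8 1. ]
46.5 [444.2 -51.5  44. ] [[445.0, -13.0], [456.0, -15.0], [443.0, -90.0], [432.0, -88.0]]
64.0 [462.9 108.1  44. ] [[439.0, 71.0], [417.0, 108.0], [486.0, 144.0], [507.0, 108.0]]
33.0 [442.9 -51.5  44. ] [[443.0, -88.0], [430.0, -91.0], [443.0, -16.0], [455.0, -13.0]]
```

Emit:
{"op": "apply_moves", "data": {
  "plan": [
    [[133,-173,0],0],
    [[133,-173,0],0],
    [[133,-173,0],0],
    [[133,-173,0],0],
    [[133,-173,0],0],
    [[133,-173,0],0],
    [[133,-173,0],0],
    [[133,-173,0],0],
    [[133,-173,0],0]
  ]
}}

```text
time: 38.15
tool_pos: [439.3, -149.5, 187.2]
ee_rot: [-2.222, -2.219, 0.001]
contact_force: [0.6, 0.4, -0.2]
width: 70.1
grasp_force: 0.0
```

```bash
cat >> h.py <<'E'
def carton(w,z=44,rows=(0,245)):
    g=w['pixels'][rows[0]:rows[1]];m=((g.min(2)>120)&(g.max(2).astype(int)-g.min(2)<60)).astype(np.uint8)
    cs,_=cv2.findContours(m,0,2)
    for c in cs:
        if cv2.contourArea(c)>150:
            b=cv2.boxPoints(cv2.minAreaRect(c))+[0,rows[0]];P=np.array([plane(w,*p,z)[:2] for p in b])
            print('stripe',round(cv2.contourArea(c)),P.round().tolist(),'mid',P.mean(0).round(1))
E
python3 - <<'E'
from h import *
w=grab('wrist','w27.png');print(w['obs']['tool_pos']);carton(w)
cv2.imwrite('pics/w27b.png',w['pixels'][:,:,::-1])
E
```

```text
[ 439.33258836 -149.46786278  187.18743206]
stripe 358 [[592.0, -182.0], [650.0, -177.0], [656.0, -205.0], [597.0, -209.0]] mid [ 623.5 -193.2]
stripe 1044 [[639.0, -111.0], [674.0, -111.0], [681.0, -146.0], [644.0, -146.0]] mid [ 659.4 -128.5]
stripe 517 [[585.0, -132.0], [606.0, -76.0], [654.0, -97.0], [634.0, -155.0]] mid [ 619.6 -115. ]
stripe 444 [[441.0, -40.0], [446.0, -11.0], [458.0, -12.0], [453.0, -42.0]] mid [449.2 -26.1]
```

View pics/w27b.png

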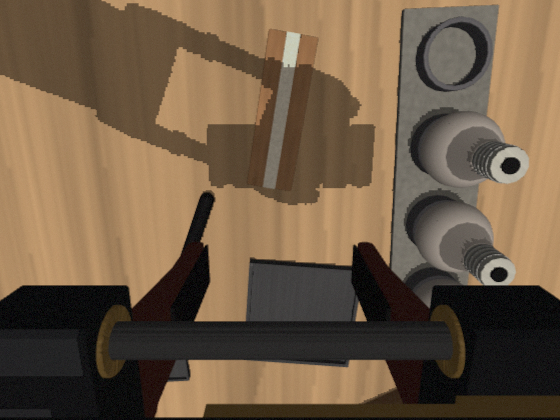

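The wrist view shows the carton's top face with corners at (270,29), (318,38), (292,190) and (248,186), the stripe along its length. The large tray is at about (302,312).

```bash
python3 - <<'E'
from h import *
w=grab('wrist')
P=[plane(w,*p,44)[:2] for p in[(270,29),(318,38),(292,190),(248,186)]];print(np.round(P,1).tolist(),np.mean(P,0).round(1))
S=[plane(w,*p,44)[:2] for p in[(293,32),(269,188)]];print(np.round(S,1).tolist(),np.mean(S,0)); d=S[0]-S[1];print(np.linalg.norm(d),np.degrees(np.arctan2(d[1],d[0])))
# tray from top image
t=grab('top');g=t['pixels'];m=(g.max(2)<75).astype(np.uint8);m[:,:335]=0;m[:,395:]=0;m[:205]=0;m[255:]=0
cs,_=cv2.findContours(m,0,2);c=max(cs,key=cv2.contourArea);r=cv2.minAreaRect(c);print(r,plane(t,*r[0],10).round(1),[plane(t,*b,10)[:2].round().tolist() for b in cv2.boxPoints(r)])
for p in[(250,259),(357,264),(349,365),(247,322)]: print(plane(w,*p,12).round(1))
E
```

```text
[[431.5, -9.4], [473.5, -16.6], [451.8, -152.8], [408.9, -148.7]] [441.4 -81.9]
[[451.5, -11.8], [429.3, -150.8]] [440.4253261  -81.25613661]
140.7551232950159 80.91388538165327
((358.2348937988281, 227.09539794921875), (42.10070037841797, 48.766639709472656), 86.90594482421875) [ 470.6 -291.9   10. ] [[545.0, -200.0], [555.0, -382.0], [398.0, -382.0], [388.0, -204.0]]
[ 406.  -239.7   12. ]
[ 527.1 -245.9   12. ]
[ 524.9 -381.3   12. ]
[ 400.5 -320.7   12. ]
```

Emit:
{"op": "apply_moves", "data": {
  "plan": [
    [[34,1,0],6],
    [[68,2,0],9],
    [[68,2,40],9],
    [[68,2,80],9],
    [[68,2,120],9],
    [[68,2,160],9],
    [[68,2,190],9],
    [[68,2,205],9],
    [[68,2,209],9],
    [[68,2,209],9]
  ]
}}

```text
time: 39.13
tool_pos: [440.4, -81.1, -22.2]
ee_rot: [-2.388, -2.036, 0.003]
contact_force: [0.1, -0.3, 0.2]
width: 70.5
grasp_force: 0.0
```

Emit:
{"op": "apply_moves", "data": {
  "plan": [
    [[0,0,0],0],
    [[0,0,0],0],
    [[0,0,0],0],
    [[0,0,0],0],
    [[0,0,0],0],
    [[0,0,0],0]
  ],
  "jaw": 1
}}

```text
time: 39.63
tool_pos: [441.6, -81.3, -19.4]
ee_rot: [2.389, 2.038, 0.001]
contact_force: [-2.4, -0.2, 6.3]
width: 43.7
grasp_force: 30.0
```

```bash
python3 -c "
from h import *
o=arm.get_obs();print(o['tool_pos'],o['width'],o['contact_force'],o['moment'])"
```

```text
[441.55005991 -81.26710323 -19.44534197] 43.70846336899685 [-2.43455977 -0.24127023  6.31156725] [ 0.04175936  0.72583856 -0.03769014]
```

Emit:
{"op": "apply_moves", "data": {
  "plan": [
    [[0,0,-10],0],
    [[0,0,-20],0],
    [[0,0,-35],0],
    [[0,0,-50],0],
    [[0,0,-65],0],
    [[0,0,-80],0],
    [[0,0,-80],0],
    [[0,0,-80],0],
    [[0,0,-80],0],
    [[0,0,-80],0]
  ]
}}

```text
time: 40.47
tool_pos: [440.4, -80.9, 58.0]
ee_rot: [-2.389, -2.038, 0.002]
contact_force: [0.0, 0.6, -3.5]
width: 43.8
grasp_force: 29.9
```

```bash
python3 - <<'E'
from h import *
w=grab('wrist','w28.png');o=w['obs'];print(o['tool_pos'],o['width'],o['contact_force'],o['moment'])
# brown/white carton extents along image column band, near rows
g=w['pixels'].astype(int)
m=((g.min(2)>100)&(g.max(2)-g.min(2)<50)).astype(np.uint8);m[245:]=0;m[:, :200]=0;m[:,360:]=0
n,l,st,c=cv2.connectedComponentsWithStats(m);print([ (st[i].tolist()) for i in range(1,n) if st[i,4]>40])
def P(a,b,sgn): # predicted stripe end on top face, tilt b deg, along +y end
    ax=np.array([.157*np.cos(b),.988*np.cos(b),np.sin(b)]);up=np.array([-.157*np.sin(b),-.988*np.sin(b),np.cos(b)])
    G=o['tool_pos']+[0,0,46]; return proj(w,G+sgn*a*ax+22*up).round()
for b in(-80,-60,-40,-20,0,20,40,60,80): print(b,P(70,np.radians(b),1),P(70,np.radians(b),-1))
E
```

```text
[440.43599794 -80.91768418  57.97476708] 43.81218778085534 [ 0.004625    0.56647744 -3.48576779] [0.04610859 0.07062611 0.04797229]
[[266, 121, 32, 124, 3707]]
-80 [279. 176.] [276. 364.]
-60 [279. 145.] [277. 437.]
-40 [278. 121.] [277. 467.]
-20 [278. 110.] [278. 461.]
0 [278. 120.] [278. 434.]
20 [277. 163.] [279. 397.]
40 [277. 242.] [279. 357.]
60 [276. 340.] [279. 316.]
80 [277. 422.] [279. 276.]
```

```bash
python3 - <<'E'
from h import *
M=[];F=[]
for k in range(6):
  w=grab('wrist');M.append(w['obs']['moment']);F.append(w['obs']['contact_force'])
print(np.mean(M,0),np.std(M,0),np.mean(F,0))
g=w['pixels'].astype(int)
m=((g.min(2)>100)&(g.max(2)-g.min(2)<50)).astype(np.uint8)[:, 250:320]
for r in range(118,245,12): print(r,m[r].sum(),end=' ')
E
```

```text
[ 0.05424979  0.07279507 -0.00638276] [0.00356538 0.03793176 0.03787396] [-0.00583557  0.15102358 -3.74078499]
118 0 130 31 142 31 154 31 166 30 178 30 190 30 202 29 214 29 226 29 238 28
```

Emit:
{"op": "apply_moves", "data": {
  "plan": [
    [[0,0,30],0],
    [[0,0,55],0],
    [[0,0,70],0],
    [[0,0,77],0],
    [[0,0,78],0],
    [[0,0,78],0]
  ]
}}

```text
time: 41.32
tool_pos: [441.5, -81.2, -18.3]
ee_rot: [2.39, 2.039, 0.001]
contact_force: [0.7, 0.5, -4.1]
width: 43.7
grasp_force: 29.9
```

Emit:
{"op": "apply_moves", "data": {
  "plan": [
    [[0,0,0],0],
    [[0,0,0],0],
    [[0,0,0],0],
    [[0,0,0],0],
    [[20,0,0],0],
    [[40,0,0],0],
    [[48,0,0],0],
    [[48,0,0],0],
    [[48,0,0],0]
  ],
  "jaw": 0.2
}}

```text
time: 42.07
tool_pos: [448.9, -33.9, -18.5]
ee_rot: [2.388, 2.04, -0.0]
contact_force: [0.1, -1.0, -0.8]
width: 70.3
grasp_force: 0.0
```

Emit:
{"op": "apply_moves", "data": {
  "plan": [
    [[0,0,0],0],
    [[0,0,0],0],
    [[0,0,0],0],
    [[0,0,0],0],
    [[0,0,0],0],
    [[0,0,0],0]
  ],
  "jaw": 1
}}

```text
time: 42.57
tool_pos: [448.7, -34.2, -18.7]
ee_rot: [2.39, 2.038, -0.0]
contact_force: [0.3, -1.1, -1.3]
width: 44.2
grasp_force: 30.0
```

Emit:
{"op": "apply_moves", "data": {
  "plan": [
    [[0,0,-8],0],
    [[0,0,-16],0],
    [[0,0,-28],0],
    [[0,0,-40],0],
    [[0,0,-55],0],
    [[0,0,-70],0],
    [[0,0,-85],0],
    [[0,0,-100],0],
    [[0,0,-100],0],
    [[0,0,-100],0]
  ]
}}

```text
time: 43.4
tool_pos: [449.6, -33.8, 82.9]
ee_rot: [2.388, 2.038, 0.003]
contact_force: [-0.3, -0.2, -4.3]
width: 44.2
grasp_force: 30.0
```

```bash
cat >> h.py <<'E'
def stripe(w):
    g=w['pixels'].astype(int); m=((g.min(2)>100)&(g.max(2)-g.min(2)<50))[:,240:330]
    r=np.nonzero(m[:245].sum(1)>8)[0]; print('stripe rows',(r.min(),r.max()) if len(r) else None,[int(m[k].sum()) for k in range(20,330,20)])
E
python3 - <<'E'
from h import *
M=[];F=[]
for k in range(4):
  w=grab('wrist','w29.png');M.append(w['obs']['moment']);F.append(w['obs']['contact_force'])
o=w['obs'];print(o['tool_pos'],o['width'],np.mean(M,0),np.std(M,0),np.mean(F,0)); stripe(w)
for b in(-80,-40,0,40,80):
  b_=np.radians(b);ax=np.array([.157*np.cos(b_),.988*np.cos(b_),np.sin(b_)]);up=np.array([-.157*np.sin(b_),-.988*np.sin(b_),np.cos(b_)])
  G=o['tool_pos']+[0,0,46]; print(b,[proj(w,G+a*ax+22*up).round() for a in(22,-118)])
E
```

```text
[448.16149031 -33.59305772  80.2927033 ] 43.93150338965303 [ 0.22800376  0.02112148 -0.01443924] [0.01240168 0.03728158 0.02488587] [-0.23910944 -0.32161321 -4.08405159]
stripe rows (np.int64(0), np.int64(244)) [20, 26, 9, 0, 0, 0, 0, 0, 0, 0, 0, 0, 29, 27, 27, 27]
-80 [array([279., 210.]), array([273., 643.])]
-40 [array([278., 211.]), array([277., 679.])]
0 [array([278., 247.]), array([278., 511.])]
40 [array([278., 303.]), array([279., 372.])]
80 [array([278., 341.]), array([279., 259.])]
```

Wrist moments show the COM lies towards −y, so that end is heavy and I hold the light end. The pads' friction keeps it level, so I'll try easing the grip so it swings down.

Emit:
{"op": "apply_moves", "data": {
  "plan": [
    [[0,0,-20],0],
    [[0,0,-40],0],
    [[0,0,-40],0],
    [[0,0,-40],0]
  ]
}}

```text
time: 43.93
tool_pos: [449.2, -33.8, 121.5]
ee_rot: [2.389, 2.038, 0.001]
contact_force: [-0.3, 0.2, -4.4]
width: 43.9
grasp_force: 30.0
```

Emit:
{"op": "apply_moves", "data": {
  "plan": [
    [[0,0,0],0],
    [[0,0,0],0],
    [[0,0,0],0]
  ],
  "jaw": 0.53
}}

```text
time: 44.18
tool_pos: [448.0, -33.6, 119.7]
ee_rot: [-2.389, -2.038, 0.003]
contact_force: [0.3, 0.2, -4.0]
width: 43.9
grasp_force: 30.0
```

Emit:
{"op": "apply_moves", "data": {
  "plan": [
    [[0,0,0],0],
    [[0,0,0],0]
  ],
  "jaw": 0.51
}}

```text
time: 44.35
tool_pos: [448.5, -33.7, 120.7]
ee_rot: [-2.39, -2.038, 0.001]
contact_force: [-0.0, 0.3, -4.4]
width: 43.5
grasp_force: 30.0
```

```bash
python3 - <<'E'
from h import *
for k in range(2): w=grab('wrist','w30.png')
o=w['obs'];print(o['tool_pos'],o['width'],o['moment'],o['contact_force'],o['grasp_force']); stripe(w)
E
```

```text
[448.57304303 -33.68736102 120.91193767] 43.73765137427727 [ 0.20255263  0.00468053 -0.00996926] [ 1.06916289  0.51919948 -3.82305622] 29.999383091926575
stripe rows (np.int64(0), np.int64(244)) [16, 19, 23, 0, 0, 0, 0, 0, 0, 0, 0, 0, 29, 27, 27, 27]
```

Emit:
{"op": "apply_moves", "data": {
  "plan": [
    [[0,0,-41],0],
    [[0,0,0],0],
    [[0,0,-41],0],
    [[0,0,0],0],
    [[0,0,-41],0],
    [[0,0,0],0],
    [[0,0,-41],0],
    [[0,0,0],0],
    [[0,0,-41],0],
    [[0,0,-41],0]
  ],
  "jaw": 1
}}

```text
time: 45.28
tool_pos: [439.8, -32.5, 149.9]
ee_rot: [-2.375, -2.026, 0.027]
contact_force: [1.9, 0.0, 0.1]
width: 43.7
grasp_force: 30.0
```

```bash
python3 - <<'E'
from h import *
for k in range(2): w=grab('wrist','w31.png')
o=w['obs'];print(o['tool_pos'],o['width'],o['moment'],o['contact_force'],o['grasp_force']); stripe(w)
E
```

```text
[446.38822934 -33.45359753 158.60573589] 43.903763637852656 [ 0.0466384  -0.08588546 -0.02542294] [ 1.62462851 -0.16176264 -1.58337322] 29.998160004615784
stripe rows (np.int64(0), np.int64(74)) [15, 15, 24, 0, 0, 0, 0, 0, 0, 0, 0, 0, 0, 0, 0, 16]
```

Emit:
{"op": "apply_moves", "data": {
  "plan": [
    [[0,0,0],0],
    [[0,0,0],0],
    [[0,0,0],0],
    [[0,0,0],0]
  ]
}}

```text
time: 45.72
tool_pos: [450.4, -34.0, 164.9]
ee_rot: [2.388, 2.037, 0.005]
contact_force: [-0.7, -0.0, -3.3]
width: 43.7
grasp_force: 30.0
```

```bash
cat >> h.py <<'E'
def heldcarton(tag):
    s=grab('scene','s'+tag); w=grab('wrist','w'+tag);o=w['obs'];print(o['tool_pos'].round(1),o['moment'].round(3),o['contact_force'].round(1))
    g=w['pixels'].astype(int); col=g[:,265:292].mean(1)
    for r in range(100,340,10): print(r,col[r].round().astype(int).tolist(),end=' ')
    print(); G=o['tool_pos']+[0,0,48]
    for b in(50,60,70,80,90):
        b=np.radians(b);h=np.array([.157,.988,0]);Z=np.array([0,0,1]);ax=h*np.cos(b)+Z*np.sin(b);up=-h*np.sin(b)+Z*np.cos(b)
        print(np.degrees(b).round(),'light end rows: bottom-face edge',proj(w,G+22*ax-22*up)[1].round(),'stripe-face edge',proj(w,G+22*ax+22*up)[1].round(),'heavy bottom-face',proj(w,G-118*ax-22*up)[1].round())
E
python3 - <<'E'
from h import *
heldcarton('32.png')
E
```

```text
[450.  -33.9 164.1] [ 0.08   0.086 -0.003] [ 0.5  0.3 -3.8]
100 [103, 82, 59] 110 [103, 81, 58] 120 [104, 83, 59] 130 [105, 84, 60] 140 [105, 84, 60] 150 [104, 83, 60] 160 [105, 83, 60] 170 [104, 83, 59] 180 [84, 61, 40] 190 [85, 62, 41] 200 [85, 61, 40] 210 [85, 62, 42] 220 [86, 61, 41] 230 [84, 61, 41] 240 [83, 60, 40] 250 [84, 61, 41] 260 [85, 61, 41] 270 [85, 62, 42] 280 [107, 101, 91] 290 [103, 96, 85] 300 [100, 92, 81] 310 [158, 142, 122] 320 [176, 150, 118] 330 [40, 39, 38] 
50.0 light end rows: bottom-face edge 212.0 stripe-face edge 319.0 heavy bottom-face 284.0
60.0 light end rows: bottom-face edge 218.0 stripe-face edge 330.0 heavy bottom-face 257.0
70.0 light end rows: bottom-face edge 226.0 stripe-face edge 338.0 heavy bottom-face 231.0
80.0 light end rows: bottom-face edge 237.0 stripe-face edge 344.0 heavy bottom-face 205.0
90.0 light end rows: bottom-face edge 249.0 stripe-face edge 347.0 heavy bottom-face 179.0
```

```bash
python3 - <<'E'
from h import *
from scipy.optimize import least_squares
w=grab('wrist');o=w['obs'];g=w['pixels'].astype(float)
c=g[:,265:292].mean(1).sum(1);e=np.abs(np.diff(cv2.GaussianBlur(c.reshape(-1,1),(1,5),0)[:,0]));print([(i,int(e[i])) for i in range(100,335) if e[i]>5 and e[i]==e[i-3:i+4].max()])
h=np.array([.157,.988,0]);Z=np.array([0,0,1.])
for gz in(44,48,52):
  def pr(p):
    b,l=p;G=o['tool_pos']+gz*Z;ax=h*np.cos(b)+Z*np.sin(b);up=-h*np.sin(b)+Z*np.cos(b)
    return np.array([proj(w,G+l*ax-22*up)[1],proj(w,G+l*ax+22*up)[1],proj(w,G+(l-140)*ax-22*up)[1]])
  r=least_squares(lambda p:pr(p)[[0,2]]-[276,177],[1.3,22]);print(gz,np.degrees(r.x[0]),r.x[1],r.fun,pr(r.x))
# width of carton at edges
for row in(185,200,230,260,272,290,300): 
  R=g[row,:, :];m=(np.abs(R-g[row,279]).sum(1)<45); k=279
  a=k
  while m[a-1]: a-=1
  b=k
  while m[b+1]: b+=1
  print(row,a,b,'depth',round(44*w['K'][0,0]/(b-a+1)))
E
```

```text
[(177, 20), (277, 42), (309, 56), (320, 111), (327, 8), (333, 8)]
44 93.04074961288212 43.25130044964933 [7.38964445e-12 7.38964445e-13] [276.        379.7595184 177.       ]
48 92.98207474093523 39.7277552793608 [-5.68434189e-14  0.00000000e+00] [276.         380.24400249 177.        ]
52 92.9253930217845 36.18835488177649 [5.68434189e-14 0.00000000e+00] [276.         380.71580758 177.        ]
185 217 331 depth 137
200 220 331 depth 141
230 227 333 depth 147
260 226 335 depth 143
272 225 336 depth 141
290 267 293 depth 583
300 269 291 depth 685
```

```bash
cat >> h.py <<'E'
def cfit(rows,h=(.157,.988,0)):
    from scipy.optimize import least_squares
    w=grab('wrist');o=w['obs'];h=np.array(h);Z=np.array([0,0,1.])
    for gz in(46,50):
        def pr(p):
            b,l=p;G=o['tool_pos']+gz*Z;ax=h*np.cos(b)+Z*np.sin(b);up=-h*np.sin(b)+Z*np.cos(b)
            return np.array([proj(w,G+l*ax-22*up)[1],proj(w,G+l*ax+22*up)[1]])
        r=least_squares(lambda p:pr(p)-rows,[.8,22]);print(gz,'tilt',np.degrees(r.x[0]).round(1),'overhang',r.x[1].round(1),np.abs(r.fun).max().round(2))
E
python3 -c "
from h import *
cfit([177,277])"
```

```text
46 tilt 38.2 overhang 42.8 0.0
50 tilt 36.2 overhang 43.0 0.0
```

Emit:
{"op": "apply_moves", "data": {
  "plan": [
    [[0,0,0],0],
    [[0,0,41],0],
    [[0,0,0],0],
    [[0,0,41],0],
    [[0,0,0],0],
    [[0,0,41],0],
    [[0,0,0],0],
    [[0,0,41],0],
    [[0,0,0],0],
    [[0,0,0],0]
  ]
}}

```text
time: 46.75
tool_pos: [439.7, -32.4, 149.8]
ee_rot: [-2.375, -2.026, 0.027]
contact_force: [2.2, -0.8, -0.1]
width: 44.2
grasp_force: 30.0
```

Emit:
{"op": "apply_moves", "data": {
  "plan": [
    [[0,0,41],0],
    [[0,0,0],0],
    [[0,0,41],0],
    [[0,0,0],0],
    [[0,0,41],0],
    [[0,0,0],0],
    [[0,0,0],0],
    [[0,0,0],0],
    [[0,0,0],0],
    [[0,0,0],0]
  ]
}}

```text
time: 47.58
tool_pos: [453.0, -34.4, 169.1]
ee_rot: [2.383, 2.032, 0.013]
contact_force: [-0.1, 0.5, -4.3]
width: 43.9
grasp_force: 30.0
```

```bash
cat >> h.py <<'E'
def edges():
    w=grab('wrist');o=w['obs'];print(o['tool_pos'].round(1),o['moment'].round(3),o['contact_force'].round(1))
    g=w['pixels'].astype(float);c=g[:,265:292].mean(1).sum(1);e=np.abs(np.diff(c));E=[i for i in range(60,335) if e[i]>8 and e[i]==e[i-3:i+4].max()]
    print([(i,c[i+4].round(),c[i-4].round()) for i in E])
    for row in range(140,330,15):
        R=g[row];m=(np.abs(R-R[288]).sum(1)<40);a=b=288
        while m[a-1]: a-=1
        while m[b+1]: b+=1
        print(row,a,b,end='; ')
    print()
E
python3 -c "
from h import *
edges()"
```

```text
[453.  -34.4 169.1] [ 0.09   0.049 -0.051] [-0.1  0.5 -4.3]
[(64, np.float64(247.0), np.float64(431.0)), (179, np.float64(187.0), np.float64(247.0)), (282, np.float64(280.0), np.float64(190.0)), (298, np.float64(388.0), np.float64(260.0)), (302, np.float64(425.0), np.float64(250.0)), (320, np.float64(85.0), np.float64(423.0)), (333, np.float64(120.0), np.float64(119.0))]
140 235 367; 155 236 328; 170 237 326; 185 225 332; 200 229 331; 215 228 332; 230 227 333; 245 227 334; 260 226 335; 275 225 335; 290 268 293; 305 231 306; 320 280 291;
```

Emit:
{"op": "apply_moves", "data": {
  "plan": [
    [[-39,11,0],0],
    [[-78,22,0],0],
    [[-116,33,0],0],
    [[-154,44,0],0],
    [[-193,55,0],0],
    [[-193,55,30],0],
    [[-193,55,60],0],
    [[-193,55,80],0],
    [[-193,55,84],0],
    [[-193,55,84],0]
  ]
}}

```text
time: 48.47
tool_pos: [473.2, -233.4, 78.6]
ee_rot: [2.39, 2.039, -0.0]
contact_force: [0.0, 0.2, -2.9]
width: 44.0
grasp_force: 30.0
```

Emit:
{"op": "apply_moves", "data": {
  "plan": [
    [[0,0,3],0],
    [[0,0,6],0],
    [[0,0,9],0],
    [[0,0,12],0],
    [[0,0,15],0],
    [[0,0,15],0],
    [[0,0,15],0]
  ]
}}

```text
time: 49.05
tool_pos: [476.4, -233.6, 74.0]
ee_rot: [2.38, 2.033, 0.009]
contact_force: [-5.9, 8.3, 29.0]
width: 44.4
grasp_force: 30.1
```

```bash
python3 -c "
from h import *
edges()
cfit([179,282])"
```

```text
[ 476.4 -233.6   74. ] [ 1.368  1.825 -0.074] [-5.9  8.3 29. ]
[(178, np.float64(212.0), np.float64(285.0)), (282, np.float64(307.0), np.float64(218.0)), (296, np.float64(424.0), np.float64(297.0)), (300, np.float64(241.0), np.float64(281.0)), (320, np.float64(101.0), np.float64(241.0)), (333, np.float64(141.0), np.float64(138.0))]
140 276 351; 155 281 309; 170 223 343; 185 228 332; 200 224 333; 215 226 334; 230 229 334; 245 227 335; 260 227 336; 275 226 336; 290 268 292; 305 231 330; 320 227 333; 
46 tilt 39.7 overhang 42.6 0.0
50 tilt 37.6 overhang 42.7 0.0
```

Emit:
{"op": "apply_moves", "data": {
  "plan": [
    [[0,0,-12],0],
    [[0,0,-24],0],
    [[-20,0,-24],0],
    [[-40,0,-24],0],
    [[-48,0,-24],0],
    [[-48,0,-18],0],
    [[-48,0,-12],0],
    [[-48,0,-9],0],
    [[-48,0,-7],0],
    [[-48,0,-7],0]
  ]
}}

```text
time: 49.98
tool_pos: [465.7, -279.8, 74.7]
ee_rot: [2.387, 2.037, 0.001]
contact_force: [-5.8, 4.7, 17.3]
width: 44.1
grasp_force: 30.0
```

```bash
python3 -c "
from h import *
edges()"
```

```text
[ 465.7 -279.8   74.7] [ 0.659  1.788 -0.229] [-5.8  4.7 17.3]
[(166, np.float64(133.0), np.float64(295.0)), (178, np.float64(217.0), np.float64(139.0)), (283, np.float64(306.0), np.float64(220.0)), (294, np.float64(263.0), np.float64(297.0)), (315, np.float64(95.0), np.float64(241.0)), (319, np.float64(96.0), np.float64(187.0)), (333, np.float64(140.0), np.float64(140.0))]
140 234 360; 155 236 401; 170 265 346; 185 229 332; 200 228 332; 215 228 333; 230 228 334; 245 227 334; 260 226 335; 275 225 336; 290 268 292; 305 231 329; 320 281 333;
```

Emit:
{"op": "apply_moves", "data": {
  "plan": [
    [[-5,0,0],0],
    [[-10,0,0],0],
    [[-15,0,0],0],
    [[-20,0,0],0],
    [[-26,0,1],0],
    [[-31,0,1.5],0],
    [[-36,0,2.5],0],
    [[-41,0,4],0],
    [[-46,0,5.5],0],
    [[-46,0,5.5],0]
  ]
}}

```text
time: 50.87
tool_pos: [458.9, -328.5, 72.2]
ee_rot: [2.383, 2.032, -0.002]
contact_force: [-7.5, -1.5, 25.3]
width: 43.8
grasp_force: 30.1
```

```bash
python3 -c "
from h import *
edges()"
```

```text
[ 458.9 -328.5   72.2] [0.122 2.199 0.065] [-7.5 -1.5 25.3]
[(75, np.float64(300.0), np.float64(292.0)), (98, np.float64(145.0), np.float64(295.0)), (184, np.float64(226.0), np.float64(142.0)), (301, np.float64(504.0), np.float64(230.0)), (320, np.float64(101.0), np.float64(503.0)), (326, np.float64(131.0), np.float64(94.0)), (333, np.float64(141.0), np.float64(141.0))]
140 227 362; 155 196 362; 170 214 349; 185 226 339; 200 220 338; 215 221 338; 230 220 339; 245 256 338; 260 222 339; 275 222 338; 290 223 338; 305 240 325; 320 239 323;
```

Emit:
{"op": "apply_moves", "data": {
  "plan": [
    [[-2,0,-2],0],
    [[-3,0,-4],0],
    [[-3,0,-5],0],
    [[-3,0,-5],0]
  ]
}}

```text
time: 51.25
tool_pos: [458.6, -328.7, 72.3]
ee_rot: [2.387, 2.037, 0.001]
contact_force: [-0.6, 0.3, 8.5]
width: 43.7
grasp_force: 30.0
```

Emit:
{"op": "apply_moves", "data": {
  "plan": [
    [[0,0,0],0],
    [[0,0,0],0],
    [[0,0,0],0],
    [[0,0,0],0],
    [[0,0,0],0],
    [[0,0,0],0],
    [[0,0,0],0],
    [[0,0,0],0],
    [[0,0,0],0],
    [[0,0,0],0]
  ],
  "jaw": 0.2
}}

```text
time: 52.08
tool_pos: [457.3, -328.8, 69.9]
ee_rot: [-2.39, -2.039, -0.0]
contact_force: [0.7, 0.3, -0.4]
width: 70.5
grasp_force: 0.0
```

```bash
python3 -c "
from h import *
edges()"
```

```text
[ 457.3 -328.8   69.9] [-0.075  0.045 -0.042] [ 0.7  0.3 -0.4]
[(80, np.float64(346.0), np.float64(301.0)), (98, np.float64(149.0), np.float64(303.0)), (252, np.float64(231.0), np.float64(149.0)), (320, np.float64(104.0), np.float64(228.0)), (326, np.float64(137.0), np.float64(97.0)), (333, np.float64(144.0), np.float64(146.0))]
140 232 366; 155 198 365; 170 201 367; 185 244 315; 200 243 324; 215 211 325; 230 224 330; 245 226 336; 260 222 340; 275 223 338; 290 224 338; 305 257 337; 320 226 337;
```

Emit:
{"op": "apply_moves", "data": {
  "plan": [
    [[0,0,-20],0],
    [[0,0,-50],0],
    [[0,0,-90],0],
    [[0,0,-120],0],
    [[-35,0,-120],0],
    [[-70,0,-120],0],
    [[-80,0,-120],0],
    [[-80,0,-120],0],
    [[-80,0,-120],0],
    [[-80,0,-120],0]
  ]
}}

```text
time: 52.97
tool_pos: [445.0, -406.6, 189.5]
ee_rot: [-2.389, -2.039, -0.001]
contact_force: [-0.7, 0.0, 0.8]
width: 70.5
grasp_force: 0.0
```

```bash
python3 - <<'E'
from h import *
w=grab('wrist','w40.png');o=w['obs'];print(o['tool_pos'].round(1),o['contact_force'])
g=w['pixels'];hsv=cv2.cvtColor(g,cv2.COLOR_RGB2HSV)
c0=plane;u0=proj(w,(461,-311,146)).round().astype(int);print('exp top centre',u0,g[u0[1],u0[0]])
for ang,dx,dy in((0,1,0),(90,0,1)):
  line=[g[min(419,max(0,u0[1]+dy*k)),min(559,max(0,u0[0]+dx*k))].astype(int).sum() for k in range(-110,111,5)]
  print(line)
E
```

```text
[ 445.  -406.6  189.5] [-0.69152625  0.01014156  0.78237875]
exp top centre [280  71] [78 55 40]
[np.int64(390), np.int64(402), np.int64(394), np.int64(405), np.int64(397), np.int64(380), np.int64(373), np.int64(366), np.int64(369), np.int64(353), np.int64(169), np.int64(193), np.int64(192), np.int64(198), np.int64(197), np.int64(181), np.int64(321), np.int64(309), np.int64(282), np.int64(169), np.int64(171), np.int64(177), np.int64(173), np.int64(170), np.int64(161), np.int64(182), np.int64(166), np.int64(162), np.int64(156), np.int64(146), np.int64(119), np.int64(203), np.int64(199), np.int64(195), np.int64(198), np.int64(180), np.int64(416), np.int64(387), np.int64(382), np.int64(379), np.int64(364), np.int64(398), np.int64(396), np.int64(382), np.int64(328)]
[np.int64(412), np.int64(412), np.int64(412), np.int64(412), np.int64(412), np.int64(412), np.int64(412), np.int64(412), np.int64(405), np.int64(417), np.int64(411), np.int64(196), np.int64(152), np.int64(197), np.int64(206), np.int64(205), np.int64(206), np.int64(206), np.int64(211), np.int64(108), np.int64(106), np.int64(167), np.int64(173), np.int64(164), np.int64(169), np.int64(177), np.int64(169), np.int64(179), np.int64(175), np.int64(169), np.int64(172), np.int64(161), np.int64(178), np.int64(170), np.int64(178), np.int64(88), np.int64(118), np.int64(102), np.int64(88), np.int64(219), np.int64(220), np.int64(212), np.int64(210), np.int64(207), np.int64(207)]
```

```bash
python3 - <<'E'
from h import *
w=grab('wrist');g=w['pixels'].astype(int)
m=((g[...,0]-g[...,2]>22)&(g.sum(2)<235)&(g.sum(2)>130)).astype(np.uint8);m[245:]=0
m=cv2.morphologyEx(m,cv2.MORPH_OPEN,np.ones((5,5)))
n,l,st,c=cv2.connectedComponentsWithStats(m)
for i in range(1,n):
  if st[i,4]>800:
    cs,_=cv2.findContours((l==i).astype(np.uint8),0,2);r=cv2.minAreaRect(cs[0]);b=cv2.boxPoints(r)
    print(st[i],c[i].round(),[x for x in np.round(r[1])],round(r[2]),'box@146',[plane(w,*p,146)[:2].round(0).tolist() for p in b],'mid',plane(w,*r[0],146)[:2].round(1))
for C in((461,-311),): print([proj(w,(C[0]+a,C[1]+b_,z)).round().tolist() for a,b_ in((-22,-22),(22,22)) for z in(146,6)])
E
```

```text
[  21    0   62   44 1504] [58. 16.] [np.float64(43.0), np.float64(61.0)] 90 box@146 [[313.0, -247.0], [349.0, -253.0], [342.0, -276.0], [304.0, -270.0]] mid [ 326.9 -261. ]
[ 146    0   88   77 2998] [176.  25.] [np.float64(65.0), np.float64(100.0)] 52 box@146 [[365.0, -270.0], [420.0, -245.0], [439.0, -276.0], [382.0, -303.0]] mid [ 401.9 -273.1]
[ 249   64   67   70 3788] [287. 101.] [np.float64(69.0), np.float64(66.0)] 90 box@146 [[442.0, -304.0], [483.0, -310.0], [478.0, -353.0], [435.0, -346.0]] mid [ 459.5 -327.7]
[ 162   97  154  106 5358] [244. 159.] [np.float64(172.0), np.float64(66.0)] 20 box@146 [[359.0, -350.0], [384.0, -314.0], [482.0, -368.0], [460.0, -409.0]] mid [ 420.2 -359.3]
[[252.0, 112.0], [262.0, 111.0], [310.0, 27.0], [299.0, 58.0]]
```

The carton's top face is square at (459.5,−327.7) and sized for z=146, so it is upright and inside the tray. Next, the valve.

Emit:
{"op": "apply_moves", "data": {
  "plan": [
    [[40,0,0],0],
    [[80,-1,0],0],
    [[120,-2,0],0],
    [[160,-2,0],0],
    [[200,-3,0],0],
    [[240,-4,0],0],
    [[280,-4,0],0],
    [[320,-5,0],0],
    [[360,-5,0],0],
    [[400,-6,0],0]
  ],
  "jaw": 1
}}

```text
time: 53.9
tool_pos: [501.4, -8.9, 190.3]
ee_rot: [2.388, 2.04, 0.001]
contact_force: [0.5, -0.4, -0.2]
width: 7.3
grasp_force: 0.0
```

Emit:
{"op": "apply_moves", "data": {
  "plan": [
    [[40,0,0],0],
    [[80,-1,0],0],
    [[120,-2,0],0],
    [[142,-2,0],0],
    [[142,-2,0],0],
    [[142,-2,0],0],
    [[142,-2,0],0]
  ]
}}

```text
time: 54.48
tool_pos: [521.9, 128.6, 190.0]
ee_rot: [2.389, 2.039, -0.0]
contact_force: [-0.9, -0.2, 0.1]
width: 0.6
grasp_force: 0.0
```

```bash
cat >> h.py <<'E'
def lever():
    s=grab('scene')
    for d in dark(s,(235,185,330,260),50): print('lever',d[0],d[1],plane(s,*d[1],100).round(1))
E
python3 - <<'E'
from h import *
o=arm.get_obs();print(o['tool_pos'],o['width'],o['ee_rot'])
for p in((500,150,55),): pass
print('shift to (522,131,56):',totool(o,(522,131,56)).round(1))
lever()
f={**grab('wrist')};w=f
for d in dark(w,(0,0,560,240),45):
  if d[0]>150: print(d,plane(w,*d[1],105).round(1))
E
```

```text
[521.88228842 128.59150755 190.01156562] 0.5573802526094846 [ 2.38906747e+00  2.03938482e+00 -2.81423949e-04]
shift to (522,131,56): [  2.5  -0.3 134. ]
lever 31 [290.  213.1] [525.2  95.6 100. ]
lever 22 [243.4 227.5] [651.1   6.6 100. ]
lever 28 [245.8 238.7] [686.2  39.  100. ]
lever 51 [297.8 250.7] [651.4 192.3 100. ]
(np.int32(2069), array([403.7, 103.6]), array([338,  59, 130,  89])) [627.8 189.4 105. ]
(np.int32(1449), array([ 72.1, 102.3]), array([36, 69, 63, 66])) [379.2 230.  105. ]
(np.int32(658), array([291.1, 232.8]), array([258, 222,  57,  18])) [527.7 100.1 105. ]
```

Emit:
{"op": "apply_moves", "data": {
  "plan": [
    [[2,0,35],0],
    [[2,0,70],0],
    [[2,0,100],0],
    [[2,0,122],0],
    [[2,0,132],0],
    [[2,0,134],0],
    [[2,0,134],0],
    [[2,0,134],0]
  ]
}}

```text
time: 55.25
tool_pos: [523.7, 130.5, 58.0]
ee_rot: [2.39, 2.037, 0.004]
contact_force: [0.1, 0.3, 0.9]
width: 0.5
grasp_force: 0.0
```

Emit:
{"op": "apply_moves", "data": {
  "plan": [
    [[-13,0,0],0],
    [[-19,0.5,0],0],
    [[-25,1,0],0],
    [[-31,2,0],0],
    [[-37,4,0],0],
    [[-43,6,0],0],
    [[-49,9,0],0],
    [[-54,12,0],0],
    [[-58,14,0],0],
    [[-58,14,0],0]
  ]
}}

```text
time: 56.08
tool_pos: [527.3, 70.0, 55.5]
ee_rot: [2.391, 2.037, -0.002]
contact_force: [0.4, 0.7, 0.3]
width: 0.3
grasp_force: 0.0
```

Emit:
{"op": "apply_moves", "data": {
  "plan": [
    [[10,-3,0],0],
    [[25,-3,-40],0],
    [[25,-3,-80],0],
    [[25,-3,-120],0],
    [[60,-3,-134],0],
    [[60,-3,-134],0],
    [[60,-3,-134],0],
    [[60,-3,-134],0]
  ]
}}

```text
time: 56.75
tool_pos: [533.3, 131.2, 188.7]
ee_rot: [-2.389, -2.04, 0.003]
contact_force: [0.4, 1.1, 0.1]
width: 0.4
grasp_force: 0.0
```

```bash
python3 - <<'E'
from h import *
o=arm.get_obs();print(o['tool_pos'],o['contact_force'])
s=grab('scene')
for d in dark(s,(235,185,330,260),50):
  p=plane(s,*d[1],100);v=p[:2]-[600,107];print('lever',d[0],d[1],p.round(1),'opening',np.degrees(np.arctan2(v[1],v[0]))%360-186.4,np.linalg.norm(v))
E
```

```text
[533.26230598 131.17282636 188.72693477] [0.35060985 1.08120098 0.0792606 ]
lever 18 [276.1 212.2] [543.3  56.1 100. ] opening 35.483531960667364 76.19624037286673
lever 22 [243.3 227.5] [651.2   6.3 100. ] opening 110.56979783756051 112.99159020700036
lever 26 [245.9 238.8] [686.4  39.5 100. ] opening 135.6044526008428 109.66840473124223
lever 52 [297.8 251. ] [652.4 192.8 100. ] opening -127.81630863377475 100.54158197037872
```

Emit:
{"op": "apply_moves", "data": {
  "plan": [
    [[-30,0,0],0],
    [[-30,0,40],0],
    [[-30,0,80],0],
    [[-30,0,115],0],
    [[-30,0,134],0],
    [[-30,0,134],0],
    [[-45,0,134],0],
    [[-55,1,134],0],
    [[-58,2,134],0],
    [[-60,3,134],0]
  ]
}}

```text
time: 57.63
tool_pos: [527.9, 70.4, 57.2]
ee_rot: [2.391, 2.036, 0.002]
contact_force: [0.4, 0.2, -0.5]
width: 0.6
grasp_force: 0.1
```

Emit:
{"op": "apply_moves", "data": {
  "plan": [
    [[-3,2.5,0],0],
    [[-6,5,0],0],
    [[-9,8,0],0],
    [[-11,9.5,0],0],
    [[-11,9.5,0],0],
    [[-11,9.5,0],0]
  ]
}}

```text
time: 58.13
tool_pos: [535.0, 58.5, 55.7]
ee_rot: [2.39, 2.038, -0.001]
contact_force: [-0.3, 0.5, 0.5]
width: 0.5
grasp_force: 0.0
```

Emit:
{"op": "apply_moves", "data": {
  "plan": [
    [[10,-5,0],0],
    [[25,-8,-40],0],
    [[25,-8,-80],0],
    [[25,-8,-120],0],
    [[60,-8,-134],0],
    [[60,-8,-134],0],
    [[60,-8,-134],0],
    [[60,-8,-134],0]
  ]
}}

```text
time: 58.8
tool_pos: [535.9, 119.7, 188.8]
ee_rot: [-2.389, -2.04, 0.003]
contact_force: [0.4, 0.2, -0.2]
width: 0.5
grasp_force: 0.0
```

```bash
python3 - <<'E'
from h import *
o=arm.get_obs();print(o['tool_pos'],o['contact_force'])
s=grab('scene');
for d in dark(s,(235,185,330,260),50)[:1]:
  p=plane(s,*d[1],100);v=p[:2]-[600,107];print('lever',d[0],d[1],p.round(1),'opening',np.degrees(np.arctan2(v[1],v[0]))%360-188.7,np.linalg.norm(v))
# lever line in the scene: grey arm + grip, by top view too
t=grab('top')
for d in dark(t,(235,175,300,215),60): print('top',d,plane(t,*d[1],100).round(1))
E
```

```text
[535.94022398 119.65219158 188.80988463] [ 0.36967693  0.1783479  -0.17179545]
lever 25 [271.7 212.6] [551.7  45.2 100. ] opening 43.29383965948253 78.37930048853805
top (np.int32(375), array([243.9, 197.4]), array([235, 177,  20,  38])) [560.8 125.1 100. ]
top (np.int32(26), array([267.8, 201.7]), array([264, 198,   9,   8])) [545.5  40.9 100. ]
```

```bash
python3 - <<'E'
from h import *
s=grab('scene','sf.png');t=grab('top','tf.png')
w=grab('wrist');M=np.array(w['mount']);R=cv2.Rodrigues(np.array([-2.39,-2.039,0.]))[0]
low={**w,'R':R@M[:3,:3],'C':R@M[:3,3]+np.array([457.3,-328.8,69.9])}
print('carton +y top edge from low view',plane(low,279,252,146).round(1),'from high view about y -307')
a=cv2.imread('pics/s26.png')[:,:,::-1].astype(int);b=s['pixels'].astype(int)
for B in((605.5,-112.5),(608.5,-197),(611.5,-282)):
  u=proj(s,(*B,52)).round().astype(int);v=proj(s,(*B,130)).round().astype(int)
  print(u,v,[b[q[1]-1:q[1]+2,q[0]-1:q[0]+2].mean((0,1)).round().tolist() for q in(u,v)],'diff',np.abs(a-b)[v[1]-6:u[1]+8,u[0]-10:u[0]+10].mean().round(1))
E
```

```text
carton +y top edge from low view [ 461.3 -305.9  146. ] from high view about y -307
[222 217] [220 198] [[157.0, 151.0, 142.0], [133.0, 132.0, 122.0]] diff 12.3
[201 209] [198 190] [[154.0, 147.0, 138.0], [126.0, 125.0, 115.0]] diff 18.4
[181 201] [177 183] [[151.0, 144.0, 136.0], [121.0, 120.0, 110.0]] diff 15.9
```

Both views put the carton's top edge in the same place, so it is upright at the right height. The lamps show ball and cap pixels where upright lamps should be. Handing in.

```bash
python3 -c "
from cell import arm
print(arm.close_job())"
```

```text
the job is handed in; nothing more can be done
None
```

The job is handed in, with no verdict shown. By my camera checks, the valve was shut first, all three lamps stand cap up in rings, the carton stands on the large tray with its heavy end down (which end was judged from the wrist moment), and the valve is open to about 43–45°.

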